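# Empty the beaker and put the chopping board away in its rack

### The arm

A 6-joint arm with a two-finger parallel gripper is mounted at the origin on the work surface. World frame = base frame: x ahead of the robot, y to its left, z up, the work surface at z = 0. Lengths are in m, angles in rad, forces in N, time in s.
With the tool pointing down it reaches from about 0.35 to 0.775 m from the base axis. Payload 7.3 kg.
Tool frame: the origin (TCP) lies midway between the tips of the shut fingers; the grasp point (between the pads) lies 19 mm behind it (tcp_to_grasp is the distance from the TCP to the grasp point, in m); z points along the fingers, y is the line along which they close (so a half turn about z gives the same grasp; the last joint's range is limited). The gripper opens to 92 mm and grips with 3 to 60 N. Pads are 19 mm wide; open, the fingers measure 130 mm over their backs; the gripper's body (75 mm by 190 mm) begins 47 mm behind the grasp point.
Start: joints at [1.064, 0.342, 1.524, -0, 1.275, -0.146], TCP at [0.185, 0.491, 0.227] pointing down, gripper open.
Joint ranges: [-2.53, 2.53], [-0.77, 2.02], [0.04, 2.7], [-1, 4.14], [0.28, 2.66], [-3.11, 3.11]. Speed limits (rad/s): [2.57, 2.57, 3.14, 3.14, 3.14, 3.14].

### API

Orientations are given as [roll, pitch, yaw] about the fixed x, y, z axes, in that order (R = Rz(yaw) Ry(pitch) Rx(roll)).
In Python, from cell import observe, read_camera, calibration, hand_in, tcp_to_grasp gives the robot as it stands.
- The arm moves only by the tool send_rows, never from a script. Its argument "targets" is a list of rows, each a list of 5 numbers: the opening, from 0 (shut) to 1 (fully open), then the shift along the world's x, y, z in m, then the turn about the world's z in rad. A call has 1 to 5 rows; each row shifts and turns the commanded pose from where the row before left it; what a row does not reach is not made up. A row lasts 1/10 s, in which the tool goes at most 50 mm and 8.59 degrees, less where a joint would pass 70% of its speed; a pose out of reach is approached as far as the arm can. A call is refused whole if a number of a shift passes 0.05 or a number of a turn 0.15, either way. A call with a gripper value outside its range is refused whole. The fingers move at their own pace and stop on an object; "grip_force" is the grip in N (left out, the last holds). Time passes only in rows, so rows that do not move let the fingers close. It gives the time, the measured TCP pose, the force, the opening and the grip force at its end, in the units of the state.
- observe(): the state, without advancing time (a new reading comes with each control period).
- read_camera(name): name is "scene" or "side" or "wrist"; returns (picture, depth): 480x640x3 uint8, red, green, blue; 480x640 float32, m along the optical axis (not along the pixel's ray), 0 where there is no reading.
- calibration(name): a dict with "intrinsics" (3x3 intrinsics, pixels), "k1" (the pictures are not rectified: a ray, as slopes to the right and down, at radius r is drawn at 1 + k1 r^2 times it, then the intrinsics apply), "world_to_cam" (4x4, takes a point from world to camera coordinates); the wrist camera has in their place "hand_eye" (4x4, takes a point from camera to tool coordinates, whose origin is the TCP and whose axes are the flange's). Camera axes: x right, y up, looking along -z (the intrinsics and any distortion apply to the point x, -y, -z); pixel columns grow to the right and rows downward; lengths in m; the calibration is good to about 2 mm. A picture is of the moment at which its call begins: read the wrist's pose just before it. calibration takes no time and is no camera call.
- hand_in(): hands the job in; it is judged then, once.
The state is a dict: "time": time; "qpos": joint angles; "qvel": joint speeds; "joint_efforts": joint torques, N m; "tool_pos": TCP position; "tool_rot": TCP orientation; "contact_force": force on the tool from outside, world axes, zero at the start; "torque": the same for the moment, N m; "opening": finger opening in m; "grip_force": force on a finger pad.
Only numpy, scipy, OpenCV 4.12 (cv2) and the standard library are available. Lean on these libraries where they do the work, as an engineer would, in place of code of your own. Each camera call takes 0.05 s, during which the arm holds its last target. There are 200 camera calls.

### The job

Clear up the kitchen counter: tip all the walnuts out of the steel beaker into the white bowl and stand the empty beaker upright on the small square steel drip tray. Then take the chopping board it stood on and slide it, handle outward, all the way home into the empty upper slot of the wooden board rack, let go, and leave the other things on the counter where they are.

Things in the scene. Friction and masses are not known exactly. Their poses are not given: they have to be found in the camera images.
- board: Plain wooden chopping board lying flat, 16 mm thick. Blade 130 mm long (x) by 120 mm wide (y); a handle 32 mm wide and 70 mm long runs on from the blade's -x end, total length 200 mm. About 0.2 kg. Origin: centre of the blade's underside; +x points away from the handle, z up. The beaker stands on it at the start.
- board_handle (a point): Grip point on the board's handle: mid width, mid thickness (8 mm above the underside), 105 mm from the blade's centre towards the handle end, 40 mm clear of the blade.
- board_tip (a point): Middle of the blade's far edge (the edge farthest from the handle), at mid thickness; 65 mm from the blade's centre.
- rack: Fixed wooden rack, 160 mm deep (x), 154 wide (y), 77 high. Origin: centre of its underside; mouth faces -x, +x goes in. Lower bay: a white board, leave it. Upper slot: floor z 44 mm, 126 wide, 21 high, 130 deep to the back stop; side lips (z 65 to 73) reach 16 mm inward over it, open between. Floor juts 30 mm past the lips, with flared cheeks.
- slot_mouth (a point): Middle of the upper slot's floor (z 44 mm) at the slot's mouth, 130 mm in front of the back stop; floor and flared cheeks reach up to 20 mm further out. Axes as the rack.
- slot_end (a point): Middle of the upper slot's floor (z 44 mm) at the face of the back stop. Axes as the rack. With the board home, its tip is here, 8 mm above.
- beaker: Straight-sided stainless steel beaker, 90 mm high, outer diameter 60 mm at the foot and 66 mm at the rim, wall 3 mm, floor 4 mm thick, about 0.15 kg, holding four walnuts. Origin: centre of its underside; z towards its mouth.
- beaker_rim (a point): Centre of the beaker's mouth, at rim height (90 mm from its underside).
- walnut0: One of four whole walnuts, a ball 26 mm across, in the beaker at the start. Origin: its centre.
- walnut1: One of four whole walnuts, a ball 26 mm across, in the beaker at the start. Origin: its centre.
- walnut2: One of four whole walnuts, a ball 26 mm across, in the beaker at the start. Origin: its centre.
- walnut3: One of four whole walnuts, a ball 26 mm across, in the beaker at the start. Origin: its centre.
- bowl: White ceramic bowl, loose, 160 mm across the rim, 60 mm high, about 0.6 kg. Origin: centre of its underside. It and the drip tray may have changed places.
- tray: Square steel drip tray, fixed, 134 mm across with a rim 12 mm high; its flat floor lies 6 mm above the counter. Origin: centre of its underside.
- jar: Bystander: amber glass jar, 68 mm across, 100 mm high. Origin: centre of its underside.
- soap: Bystander: green dish-soap bottle, 60 mm across, 190 mm high. Origin: centre of its underside.
- mug: Bystander: blue mug, 80 mm across, 85 mm high. Origin: centre of its underside.
- spoon: Bystander: wooden spoon, 200 mm long, lying along its x, under 30 mm high. Origin: under its middle.
- mill: Bystander: dark wooden pepper mill, 56 mm across, 155 mm high. Origin: centre of its underside.
- tin: Bystander: yellow tin, 74 mm across, 110 mm high. Origin: centre of its underside.
There are look-alikes about, which are no part of the job. Of the things that look like the tray, the larger one is meant.

How it is judged:
On the way, in this order (a step that is already met when the one before it is completed fails the run):
1. the beaker is tipped (past 60 degrees) with its mouth over the bowl (angle between beaker's own z axis and vertical above 1.05 rad and horizontal distance between beaker_rim and bowl below 0.11 m and height (world z) of beaker_rim above 0.03 m), for 0.1 s.
2. all four walnuts lie in the bowl (horizontal distance between each of walnut0, walnut1, walnut2, walnut3 and bowl below 0.072 m and height (world z) of each of walnut0, walnut1, walnut2, walnut3 below 0.06 m and angle between bowl's own z axis and vertical below 0.15 rad), for 0.2 s.
3. the empty beaker stands upright on the drip tray, let go (all of step 2 and angle between beaker's own z axis and vertical below 0.08 rad and horizontal distance between beaker and tray below 0.05 m and height (world z) of beaker below 0.012 m and linear speed of beaker below 0.02 m/s and contact force between the fingers and beaker below 0.1 N), for 0.2 s.
4. the board is home in the upper slot, handle outward (x of board_tip in the frame of slot_end between -0.008 and 0.008 m and y of board_tip in the frame of slot_end between -0.008 and 0.008 m and z of board_tip in the frame of slot_end between 0.002 and 0.016 m and angle between the x axis of board and the x axis of rack, either way round below 0.07 rad and linear speed of board below 0.02 m/s), for 0.2 s.
At the end, for the whole second after the job is handed in: Walnuts in the upright bowl, below its rim; beaker upright (4.5 deg) on the tray floor, within 50 mm of its centre; board in the upper slot, handle outward, far edge within 8 mm of the back stop and centre line, aligned within 4 deg; all released and at rest (all of step 3 and all of step 4 and contact force between the fingers and board below 0.1 N); the robot touches nothing.
It fails at once if another thing on the counter (jar, soap, mug, spoon, mill, tin) is moved more than 40 mm (distance of any of jar, soap, mug, spoon, mill, tin from where it was at the start of the episode above 0.04 m).
It also fails if it takes over 69 s, if anything falls off the work surface, if the arm or the gripper's body presses on something with over 40 N, if the wrist force passes 120 N, or if a joint passes its speed limit or range.

## Working session

There is one attempt and no reset: what is moved stays moved. The work goes in short steps, Python scripts to look and compute and a tool call to move; the robot and the scene stay as the last step left them, time stands still between calls to the robot, and variables do not carry over. Pictures are saved under pics/ and viewed, at most 10 in all, crops included, and the job is handed in when it is done.

Besides the shell and the picture viewer there is one more tool, called after "Emit:" as a command line: name --pt "numbers of a row" for each row, then --argument value for the rest. send_rows: Moves the arm, as the interface text tells. Its arguments: {"type":"object","properties":{"targets":{"type":"array","items":{"type":"array","items":{"type":"number"}}},"grip_force":{"type":"number"}},"required":["targets"]}

```bash
mkdir -p pics; python3 - <<'E'
from cell import *
import cv2,numpy as np
print({k:np.round(v,3).tolist() for k,v in observe().items()},tcp_to_grasp)
ims=[]
for n in("scene","side","wrist"):
    c=calibration(n);print(n,{k:np.round(v,3).tolist() for k,v in c.items()})
    p,d=read_camera(n);np.savez(f'{n}0.npz',p=p,d=d)
    cv2.imwrite(f'pics/{n}0.png',p[...,::-1])
E
```

```text
{'time': 0.0, 'qpos': [1.064, 0.343, 1.525, 0.0, 1.275, -0.146], 'qvel': [0.0, -0.001, -0.001, 0.002, -0.0, 0.001], 'joint_efforts': [-0.0, -43.123, -24.422, 0.072, 0.056, -0.0], 'tool_pos': [0.185, 0.491, 0.226], 'tool_rot': [-3.14, -0.0, 2.781], 'contact_force': [0.668, 0.389, -0.514], 'torque': [0.001, -0.054, -0.026], 'grip_force': 0.0, 'opening': 0.092} 0.0188
scene {'intrinsics': [[465.813, 0.0, 319.987], [0.0, 465.813, 242.956], [0.0, 0.0, 1.0]], 'k1': -0.1, 'world_to_cam': [[-0.625, 0.78, 0.015, 0.416], [-0.642, -0.525, 0.558, 0.234], [0.444, 0.339, 0.83, -1.6], [0.0, 0.0, 0.0, 1.0]]}
side {'intrinsics': [[464.834, 0.0, 316.577], [0.0, 464.834, 248.49], [0.0, 0.0, 1.0]], 'k1': -0.086, 'world_to_cam': [[0.94, -0.341, 0.011, -0.527], [0.193, 0.559, 0.807, -0.128], [-0.282, -0.756, 0.591, -1.164], [0.0, 0.0, 0.0, 1.0]]}
wrist {'intrinsics': [[378.881, 0.0, 322.935], [0.0, 378.881, 239.559], [0.0, 0.0, 1.0]], 'k1': 0.0, 'hand_eye': [[-0.0, 0.966, 0.257, 0.068], [1.0, 0.0, -0.0, 0.001], [-0.001, 0.257, -0.966, -0.158], [0.0, 0.0, 0.0, 1.0]]}
```

View pics/scene0.png

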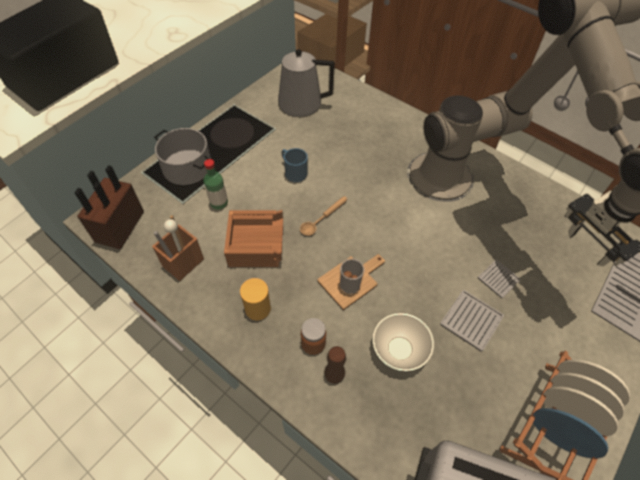

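View pics/side0.png

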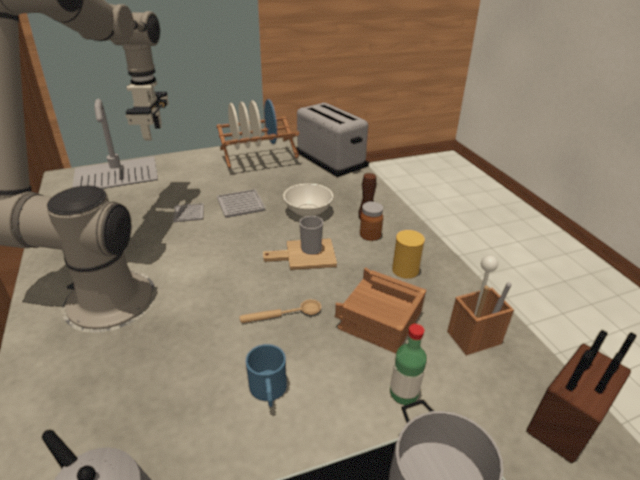

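```bash
cat > h.py <<'E'
import numpy as np,cv2
from cell import *
def cloud(n,p,d,T=None):
    c=calibration(n);K=c["intrinsics"];k=c["k1"]
    v,u=np.mgrid[0:480,0:640]
    x=cv2.undistortPoints(np.stack([u,v],-1).reshape(-1,1,2).astype(float),K,np.array([k,0,0,0.])).reshape(480,640,2)
    P=np.stack([x[...,0]*d,-x[...,1]*d,-d,np.ones_like(d)],-1)
    M=np.linalg.inv(c["world_to_cam"]) if T is None else T
    W=(P@M.T)[...,:3]; W[d<=0]=np.nan
    return W
def wristT(s):
    from scipy.spatial.transform import Rotation as R
    T=np.eye(4);T[:3,:3]=R.from_euler('xyz',s["tool_rot"]).as_matrix();T[:3,3]=s["tool_pos"]
    return T@calibration("wrist")["hand_eye"]
E
python3 - <<'E'
from h import *
s=np.load('scene0.npz');W=cloud('scene',s['p'],s['d'])
e=np.load('side0.npz');V=cloud('side',e['p'],e['d'])
np.savez('W0.npz',W=W,V=V)
for nm,A,uv in[('scene',W,[(497,278),(473,320),(400,348),(403,318),(350,264),(375,262),(345,295),(255,240),(255,285),(313,325),(335,350),(295,160),(308,228),(210,190)]),('side',V,[(188,213),(241,203),(311,220),(275,255),(312,260),(380,310),(308,205)])]:
    for u,v in uv: print(nm,(u,v),np.round(A[v,u],3))
# ortho mosaic: two views side by side, 1.25mm/px, x 0.25..0.75? 
out=[]
r=0.002
for A,p in((W,s['p']),(V,e['p'])):
    pts=A.reshape(-1,3);c=p.reshape(-1,3)[:,::-1]
    im=np.zeros((400,400,3),np.uint8)
    ok=~np.isnan(pts[:,0]);pts=pts[ok];c=c[ok]
    o=np.argsort(pts[:,2]);pts=pts[o];c=c[o]
    i=((0.9-pts[:,0])/r).astype(int);j=((0.4-pts[:,1])/r).astype(int)
    g=(i>=0)&(i<400)&(j>=0)&(j<400)
    im[i[g],j[g]]=c[g]
    m=(im.sum(2)==0).astype(np.uint8)
    im2=cv2.dilate(im,np.ones((3,3)));im[m>0]=im2[m>0];out.append(im)
cv2.imwrite('pics/ortho.png',np.hstack(out))
E
```

```text
scene (497, 278) [0.253 0.344 0.009]
scene (473, 320) [0.42  0.353 0.009]
scene (400, 348) [0.619 0.237 0.012]
scene (403, 318) [0.557 0.199 0.047]
scene (350, 264) [ 0.53  -0.003  0.082]
scene (375, 262) [0.442 0.03  0.017]
scene (345, 295) [0.588 0.028 0.02 ]
scene (255, 240) [ 0.623 -0.282  0.047]
scene (255, 285) [ 0.756 -0.148  0.112]
scene (313, 325) [0.743 0.038 0.098]
scene (335, 350) [0.78  0.134 0.157]
scene (295, 160) [ 0.286 -0.414  0.029]
scene (308, 228) [ 0.467 -0.207  0.007]
scene (210, 190) [ 0.598 -0.488  0.1  ]
side (188, 213) [0.243 0.344 0.004]
side (241, 203) [0.418 0.342 0.008]
side (311, 220) [0.559 0.046 0.091]
side (275, 255) [0.445 0.023 0.014]
side (312, 260) [ 0.533 -0.038  0.018]
side (380, 310) [ 0.607 -0.302  0.044]
side (308, 205) [0.626 0.265 0.004]
```

View pics/ortho.png

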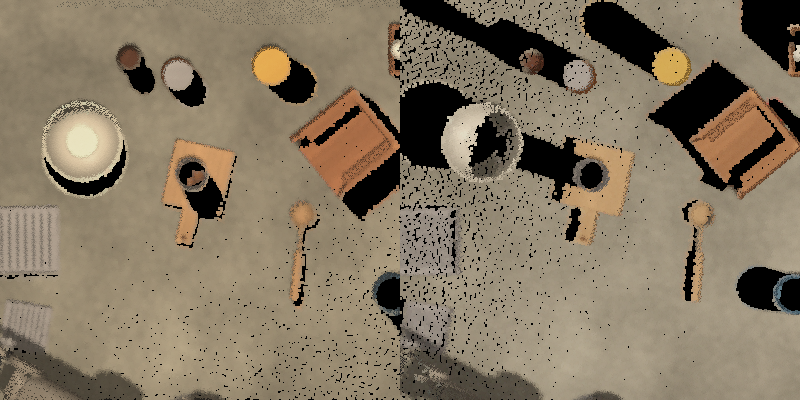

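```bash
python3 - <<'E'
from h import *
s=np.load('scene0.npz')['p'];e=np.load('side0.npz')['p']
z=lambda p,u,v,w,h:cv2.resize(p[v:v+h,u:u+w,::-1],(400,300),interpolation=cv2.INTER_CUBIC)
a=np.vstack([np.hstack([z(s,205,195,100,75),z(e,325,260,112,84)]),np.hstack([z(s,435,250,140,105),z(s,310,250,80,60)])])
cv2.imwrite('pics/crop1.png',a)
E
```

```text
(no output)
```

View pics/crop1.png

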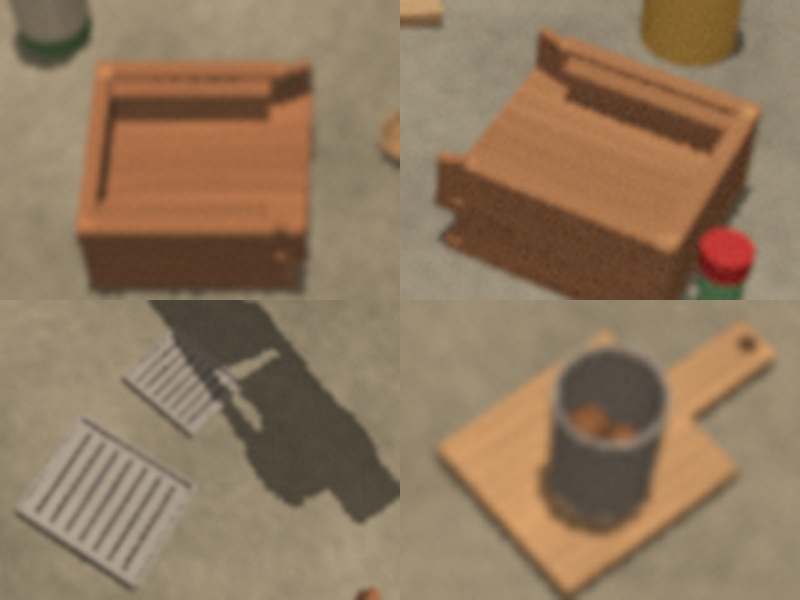

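```bash
python3 - <<'E'
from h import *
from scipy.optimize import least_squares
Z=np.load('W0.npz');s=np.load('scene0.npz')['p'];e=np.load('side0.npz')['p']
def sel(A,b,z0,z1):
    x0,x1,y0,y1=b
    return (A[...,0]>x0)&(A[...,0]<x1)&(A[...,1]>y0)&(A[...,1]<y1)&(A[...,2]>z0)&(A[...,2]<z1)
def circ(P,r=None):
    c0=P[:,:2].mean(0)
    f=lambda q:np.hypot(P[:,0]-q[0],P[:,1]-q[1])-(q[2] if r is None else r)
    q=least_squares(f,[*c0,.04],loss='soft_l1',f_scale=.002).x;return np.round(q,4),len(P)
def rect(P):
    (c,wh,a)=cv2.minAreaRect((P[:,:2]*1000).astype(np.float32));return np.round(c,1),np.round(wh,1),round(a,2),len(P)
for n,A,im in(('scene',Z['W'],s),('side',Z['V'],e)):
    print(n)
    print(' counter z',np.nanmedian(A[sel(A,(.3,.4,-.1,.2),-.02,.02)][:,2]))
    print(' beaker',circ(A[sel(A,(.47,.62,-.08,.1),.097,.12)]), np.nanmax(A[sel(A,(.47,.62,-.08,.1),.08,.13)][:,2]))
    print(' bowl',circ(A[sel(A,(.5,.72,.1,.35),.054,.075)]),np.nanmax(A[sel(A,(.5,.72,.1,.35),.03,.1)][:,2]))
    B=sel(A,(.38,.65,-.1,.12),.0125,.0195);P=A[B];print(' board',rect(P),np.median(P[:,2]))
    # blade: mask ortho, opened
    m=np.zeros((300,300),np.uint8);ij=((P[:,:2]-[.38,-.12])*1000).astype(int);ij=ij[(ij>=0).all(1)&(ij<300).all(1)];m[ij[:,0],ij[:,1]]=1
    m=cv2.morphologyEx(m,cv2.MORPH_CLOSE,np.ones((7,7)))
    bl=cv2.morphologyEx(m,cv2.MORPH_OPEN,np.ones((45,45))) 
    cv2.imwrite('m_%s.png'%n,np.hstack([m,bl])*255)
    Q=np.argwhere(bl)/1000+[.38,-.12];print(' blade',rect(Q))
    T=A[sel(A,(.33,.52,.25,.45),.0045,.02)];print(' tray',rect(T),np.percentile(T[:,2],[5,50,95]))
    R=A[sel(A,(.48,.78,-.46,-.15),.06,.085)];print(' racktop',rect(R),np.median(R[:,2]))
    R=A[sel(A,(.48,.78,-.46,-.15),.025,.085)];print(' rack',rect(R))
    R=A[sel(A,(.48,.78,-.46,-.15),.04,.048)];print(' floor',rect(R),np.median(R[:,2]))
    for nm,b,z in(('tin',(.7,.85,-.23,-.06),.1),('jar',(.68,.83,-.02,.1),.085)):print(' ',nm,circ(A[sel(A,b,z,.13)]))
E
```

```text
scene
 counter z 0.000911753197796572
 beaker (array([0.5516, 0.0162, 0.0311]), 146) 0.11167998096002973
 bowl (array([0.6182, 0.2353, 0.0758]), 452) 0.06520854993764735
 board (array([512.7,  11.4]), array([121.7, 200.8]), 76.41, 1010) 0.016565030414476767
 blade (array([0., 0.]), array([0., 0.]), 0.0, 0)
 tray (array([424.4, 348. ]), array([194.3, 186. ]), 89.92, 1712) [0.00479714 0.00748103 0.01328938]
 racktop (array([ 660. , -347.3]), array([160.8, 310.1]), 39.18, 1315) 0.07433992630329045
 rack (array([ 660. , -347.3]), array([160.8, 310.1]), 39.18, 3128)
 floor (array([ 665.4, -330.3]), array([152.2, 307.3]), 45.54, 1270) 0.0444649077201581
  tin (array([ 0.7689, -0.1403,  0.027 ]), 594)
  jar (array([0.7521, 0.0454, 0.0214]), 427)
side
 counter z -0.00034496966000790996
 beaker (array([0.5485, 0.0161, 0.0313]), 154) 0.10960117479942277
 bowl (array([0.6146, 0.2343, 0.0761]), 231) 0.06306580213002877
 board (array([509.6,  11.6]), array([125.4, 199.1]), 77.14, 1069) 0.015539721929493377
 blade (array([502. , -17.5]), array([51., 48.]), 90.0, 2524)
 tray (array([426.3, 350.3]), array([190.4, 181.6]), 88.03, 794) [0.00481304 0.00704712 0.01288732]
 racktop (array([ 640.6, -305.1]), array([309.7, 278.5]), 90.0, 2318) 0.07368039760233636
 rack (array([ 640.3, -305.1]), array([309.7, 279. ]), 90.0, 5328)
 floor (array([ 639.3, -306.1]), array([307.5, 276.9]), 90.0, 1825) 0.043519454436334315
  tin (array([ 0.7636, -0.147 ,  0.0284]), 441)
  jar (array([0.7454, 0.0399, 0.0231]), 246)
```

Emit:
send_rows --pt "1 0.03 -0.039 0 0.12" --pt "1 0.03 -0.039 0 0.12" --pt "1 0.03 -0.039 0 0.12" --pt "1 0.03 -0.039 0 0" --pt "1 0.03 -0.039 0 0"

```text
time: 0.65
tool_pos: [0.3355, 0.2953, 0.2267]
tool_rot: [3.142, 0.0, 3.139]
contact_force: [0.5, 0.4, -0.3]
opening: 0.0917
grip_force: 0.0
```

Emit:
send_rows --pt "1 0.03 -0.039 0 0" --pt "1 0.03 -0.039 0 0" --pt "1 0.03 -0.039 0 0" --pt "1 0.03 -0.039 0 0" --pt "1 0.03 -0.039 0 0"

```text
time: 1.15
tool_pos: [0.4856, 0.1001, 0.2267]
tool_rot: [3.141, -0.0, 3.138]
contact_force: [0.2, 0.7, -0.6]
opening: 0.0921
grip_force: 0.0
```

```bash
python3 - <<'E'
from h import *
from scipy.optimize import least_squares
st=observe();p,d=read_camera('wrist');np.savez('wrist1.npz',p=p,d=d)
A=cloud('wrist',p,d,wristT(st));cv2.imwrite('pics/w1.png',p[...,::-1])
def sel(b,z0,z1):
    x0,x1,y0,y1=b
    return A[(A[...,0]>x0)&(A[...,0]<x1)&(A[...,1]>y0)&(A[...,1]<y1)&(A[...,2]>z0)&(A[...,2]<z1)]
def circ(P,r):
    f=lambda q:np.hypot(P[:,0]-q[0],P[:,1]-q[1])-r
    return np.round(least_squares(f,P[:,:2].mean(0),loss='soft_l1',f_scale=.002).x,4),len(P)
print(np.nanmin(A.reshape(-1,3),0),np.nanmax(A.reshape(-1,3),0))
print('beaker',circ(sel((.47,.62,-.08,.1),.1,.115),.0315),np.percentile(sel((.47,.62,-.08,.1),.095,.13)[:,2],[50,98]))
b=sel((.5,.72,.1,.35),.055,.072);print('bowl',circ(b,.078),np.percentile(b[:,2],[50,98]),len(b))
P=sel((.38,.65,-.1,.12),.0125,.0205);print(cv2.minAreaRect((P[:,:2]*1000).astype(np.float32)),len(P),np.median(P[:,2]))
print('counter',np.median(sel((.35,.6,.05,.1),-.02,.01)[:,2]))
E
```

```text
[ 0.29601587 -0.2469008  -0.00399991] [0.83495748 0.44036883 0.3446325 ]
beaker (array([0.5517, 0.0177]), 416) [0.10408922 0.10720725]
bowl (array([0.62 , 0.237]), 706) [0.05970438 0.06147353] 706
((500.4785461425781, 15.718589782714844), (120.25518798828125, 173.66896057128906), 76.70248413085938) 9977 0.015999691471069444
counter 0.00010128065458953062
```

View pics/w1.png

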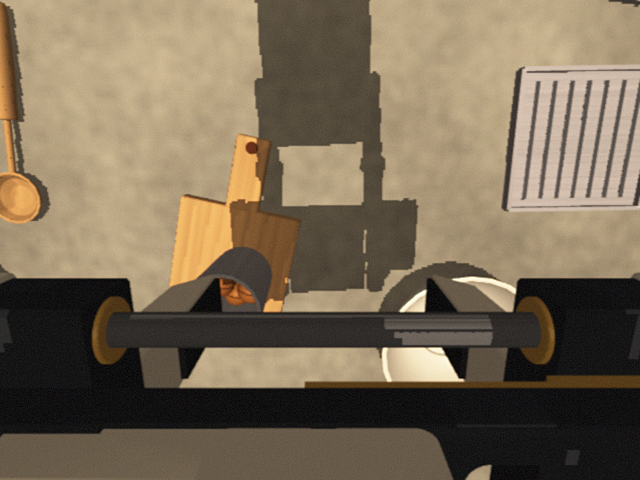

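Emit:
send_rows --pt "1 0.033 -0.037 0 0" --pt "1 0.033 -0.037 0 0" --pt "1 0 -0.008 -0.04 0" --pt "1 0 0 -0.04 0" --pt "1 0 0 -0.04 0"

```text
time: 1.7
tool_pos: [0.5507, 0.0195, 0.1052]
tool_rot: [3.141, 0.0, 3.137]
contact_force: [0.5, 0.5, -0.1]
opening: 0.092
grip_force: 0.0
```

Emit:
send_rows --pt "1 0 0 -0.04 0" --pt "1 0 0 0 0" --pt "0 0 0 0 0" --pt "0 0 0 0 0" --pt "0 0 0 0 0" --grip_force 8

```text
time: 2.2
tool_pos: [0.5522, 0.0199, 0.069]
tool_rot: [-3.141, 0.004, 3.139]
contact_force: [0.2, -0.7, -0.4]
opening: 0.0726
grip_force: 0.0
```

Emit:
send_rows --pt "0 0 0 0 0" --pt "0 0 0 0 0" --pt "0 0 0 0 0"

```text
time: 2.5
tool_pos: [0.552, 0.0195, 0.0684]
tool_rot: [-3.141, 0.004, 3.138]
contact_force: [-0.3, -2.2, 7.5]
opening: 0.0647
grip_force: 8.0
```

Emit:
send_rows --pt "0 0 0 0.02 0" --pt "0 0 0 0.025 0" --pt "0 -0.01 0.02 0 0" --pt "0 -0.01 0.04 0 0" --pt "0 -0.01 0.04 0 0"

```text
time: 3.0
tool_pos: [0.5203, 0.1206, 0.112]
tool_rot: [3.141, 0.0, 3.136]
contact_force: [0.8, -0.3, -2.1]
opening: 0.0649
grip_force: 8.0
```

Emit:
send_rows --pt "0 -0.01 0.04 0 0" --pt "0 -0.01 0.04 0 0" --pt "0 0 0.025 0 0" --pt "0 0 0.011 -0.015 0" --pt "0 0 0 0 0"

```text
time: 3.5
tool_pos: [0.4992, 0.2365, 0.0944]
tool_rot: [-3.141, -0.004, 3.141]
contact_force: [-0.1, -1.5, -2.6]
opening: 0.0644
grip_force: 8.0
```

```bash
python3 - <<'E'
from h import *
st=observe();print(st['tool_pos'],st['tool_rot'],st['opening'],st['contact_force'])
a=[]
for n,(u,v) in(('scene',(320,240)),('side',(220,110))):
    p,d=read_camera(n);np.savez(f'{n}1.npz',p=p,d=d);a.append(cv2.resize(p[v:v+150,u:u+150,::-1],(400,400)))
cv2.imwrite('pics/s1.png',np.hstack(a))
E
```

```text
[0.49918236 0.23650752 0.09444533] [-3.14052761 -0.00383113  3.1405607 ] 0.06438344859996956 [-0.07828458 -1.49270814 -2.64570082]
```

View pics/s1.png

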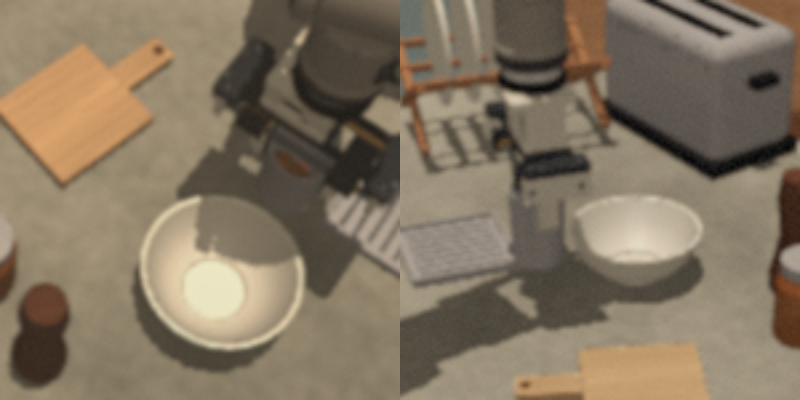

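Emit:
send_rows --pt "0 0 0 0 0" --pt "0 0.008 0 0.002 0" --pt "0 0.008 0 0.003 0" --pt "0 0.008 0 0.002 0" --pt "0 0.008 0 0.002 0" --grip_force 5

```text
time: 4.1
tool_pos: [0.5338, 0.2356, 0.1061]
tool_rot: [3.141, 0.0, 3.138]
contact_force: [-1.1, -0.0, -2.4]
opening: 0.0644
grip_force: 5.0
```

Emit:
send_rows --pt "0 0.008 0 0 0" --pt "0 0 0 0 0"

```text
time: 4.3
tool_pos: [0.5421, 0.236, 0.1058]
tool_rot: [3.141, 0.001, 3.138]
contact_force: [-0.1, -1.3, -1.5]
opening: 0.0644
grip_force: 5.0
```

```bash
cat > ang.py <<'E'
from h import *
import sys
from scipy.optimize import least_squares
st=observe();print(np.round(st['tool_pos'],4),round(st['opening'],4),np.round(st['contact_force'],1))
a=[]
for n,(u,v) in(('scene',(320,240)),('side',(220,110))):
    p,d=read_camera(n);A=cloud(n,p,d);np.savez('last_%s.npz'%n,p=p,A=A)
    m=(A[...,0]>.5)&(A[...,0]<.75)&(A[...,1]>.12)&(A[...,1]<.35)&(A[...,2]>.053)&(A[...,2]<.066)
    # bowl only: bright
    m&=(p.min(2)>140);P=A[m]
    f=lambda q:np.hypot(P[:,0]-q[0],P[:,1]-q[1])-.0765
    print(n,'bowl',np.round(least_squares(f,[.618,.236],loss='soft_l1',f_scale=.002).x,4),len(P))
    a.append(cv2.resize(p[v:v+150,u:u+150,::-1],(400,400),interpolation=cv2.INTER_CUBIC))
cv2.imwrite(f'pics/{sys.argv[1]}.png',np.hstack(a))
E
python3 ang.py a1
```

```text
[0.5421 0.236  0.1058] 0.0644 [-0.1 -1.3 -1.5]
scene bowl [0.6174 0.2357] 200
side bowl [0.6141 0.2347] 133
```

View pics/a1.png

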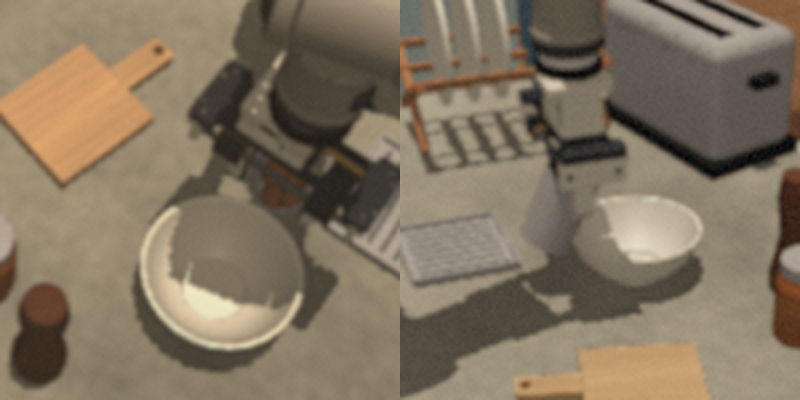

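Emit:
send_rows --pt "0 0.007 0 -0.002 0" --pt "0 0.007 0 -0.002 0" --pt "0 0.008 0 -0.003 0" --pt "0 0.007 0 -0.004 0" --pt "0 0.006 0 -0.006 0"

```text
time: 4.9
tool_pos: [0.577, 0.236, 0.0887]
tool_rot: [3.141, 0.001, 3.138]
contact_force: [-0.9, -0.1, 1.8]
opening: 0.0642
grip_force: 5.0
```

Emit:
send_rows --pt "0 0.006 0 -0.006 0" --pt "0 0.006 0 -0.006 0" --pt "0 0.005 0 -0.006 0" --pt "0 0 0 0 0" --pt "0 0 0 0 0"

```text
time: 5.4
tool_pos: [0.5927, 0.2359, 0.0704]
tool_rot: [-3.141, -0.001, 3.139]
contact_force: [0.2, -0.3, -0.5]
opening: 0.064
grip_force: 5.0
```

```bash
python3 ang.py a2
```

```text
[0.5927 0.2359 0.0704] 0.064 [ 0.2 -0.3 -0.5]
scene bowl [0.6175 0.2355] 124
side bowl [0.6138 0.234 ] 65
```

View pics/a2.png

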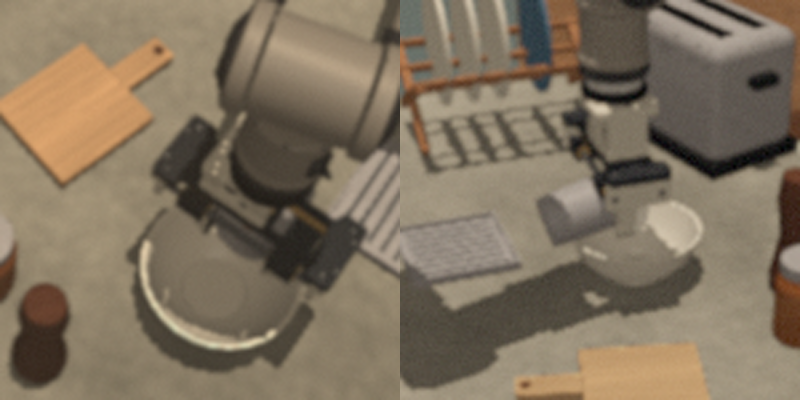

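Emit:
send_rows --pt "0 0.003 0 -0.006 0" --pt "0 0.003 0 -0.006 0" --pt "0 0.003 0 -0.006 0" --pt "0 0 0 0 0" --pt "0 0 0 0 0"

```text
time: 6.0
tool_pos: [0.602, 0.2359, 0.0524]
tool_rot: [3.142, -0.0, 3.138]
contact_force: [1.4, -0.5, -0.1]
opening: 0.0641
grip_force: 5.0
```

```bash
python3 ang.py a3
```

```text
[0.602  0.2359 0.0524] 0.0641 [ 1.4 -0.5 -0.1]
scene bowl [0.616  0.2354] 72
side bowl [0.6129 0.2344] 40
```

View pics/a3.png

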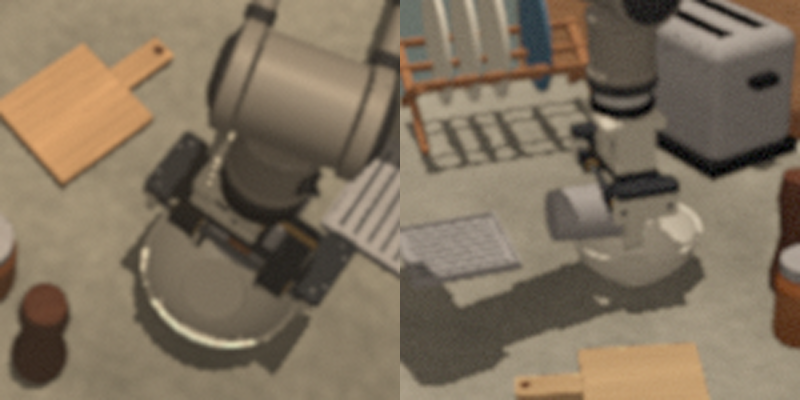

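```bash
cat > bk.py <<'E'
from h import *
import sys
# beaker top ridge (scene,side) and brown walnut points in bowl
for n in('scene','side'):
    p,d=read_camera(n);A=cloud(n,p,d)
    m=(np.abs(A[...,1]-.236)<.012)&(A[...,2]>.03)&(A[...,0]<.60)&(A[...,0]>.48)
    P=A[m];r=[]
    for x in np.arange(.49,.60,.01):
        q=P[(P[:,0]>x-.005)&(P[:,0]<x+.005)]
        if len(q)>2:r.append((round(x,3),round(float(np.percentile(q[:,2],90)),4)))
    print(n,r)
    h=cv2.cvtColor(p,cv2.COLOR_RGB2HSV)
    w=(np.hypot(A[...,0]-.617,A[...,1]-.235)<.07)&(h[...,1]>110)&(h[...,0]<20)&(A[...,2]<.06)
    print(n,'brown in bowl',w.sum(),np.round(np.nanmedian(A[w],0),3) if w.sum() else '')
E
python3 bk.py
```

```text
scene [(np.float64(0.49), 0.4835), (np.float64(0.5), 0.4808), (np.float64(0.57), 0.4049), (np.float64(0.58), 0.4107), (np.float64(0.59), 0.4141)]
scene brown in bowl 0 
side [(np.float64(0.51), 0.117), (np.float64(0.52), 0.1217), (np.float64(0.53), 0.1233), (np.float64(0.54), 0.1227), (np.float64(0.55), 0.3754), (np.float64(0.56), 0.3708), (np.float64(0.57), 0.4022), (np.float64(0.58), 0.4093), (np.float64(0.59), 0.4126)]
side brown in bowl 0
```

```bash
cat > fit.py <<'E'
from h import *
from scipy.optimize import least_squares
def fit(y0=.236,verbose=1,th0=1.75):
    st=observe();Px,Py,Pz=np.array(st['tool_pos'])+[0,0,.0188]
    pw,dw=read_camera('wrist');Aw=cloud('wrist',pw,dw,wristT(st))
    p,d=read_camera('side');As=cloud('side',p,d)
    out=[]
    for n,A,im in(('wrist',Aw,pw),('side',As,p)):
        sat=np.ptp(im.astype(int),axis=2)
        m=(np.abs(A[...,1]-Py)<.04)&(A[...,0]<Px-.015)&(A[...,0]>Px-.11)&(A[...,2]>max(.0,Pz-.08))&(A[...,2]<Pz+.08)&(sat<40)
        if n=='side': m&=(A[...,2]>.064)
        Q=A[m]-[Px,Py,Pz]; 
        if n=='side': Q+= [.002,0,0]
        if len(Q)<50: print(n,len(Q));continue
        def f(q):
            th,lat,y,foot=q
            ax=-Q[:,0]*np.sin(th)-Q[:,2]*np.cos(th)     # towards foot
            l=-Q[:,0]*np.cos(th)+Q[:,2]*np.sin(th)-lat  # upper side
            r=np.hypot(l,Q[:,1]-y)
            wall=r-(.030+.003*(foot-ax)/.09)
            base=ax-foot
            # distance to capped cone surface (outside metric)
            return np.where((base>-.002)&(r<.029),base,np.where(base>0,np.hypot(wall,base),wall))
        best=min((least_squares(f,[t,0,0,.07],loss='soft_l1',f_scale=.002) for t in(.2,.6,1.,1.4,1.8,2.)),key=lambda s:s.cost)
        print(n,len(Q),'deg',round(np.degrees(best.x[0]),1),'lat,y,foot mm',np.round(best.x[1:]*1000,1),'cost/pt',round(best.cost/len(Q)*1e6,2))
    h=cv2.cvtColor(pw,cv2.COLOR_RGB2HSV)
    w=(np.hypot(Aw[...,0]-.618,Aw[...,1]-.236)<.09)&(h[...,1]>90)&(h[...,0]<20)&(Aw[...,2]<.12)
    print('wrist brown',w.sum(),np.round(np.nanmedian(Aw[w],0),3) if w.sum() else '')
    return pw
cv2.imwrite('pics/w_last.png',fit()[...,::-1])
E
python3 fit.py
```

```text
wrist 69939 deg 72.3 lat,y,foot mm [ 13.8   1.1 733.2] cost/pt 10.54
side 542 deg 89.8 lat,y,foot mm [20.3  2.9 87.9] cost/pt 5.8
wrist brown 5 [0.608 0.203 0.099]
```

```bash
cat > asc.py <<'E'
from h import *
import sys
def asc(A,im,ylo,yhi,x0=.48,x1=.70,z0=.03,z1=.17,s=.004):
    h=cv2.cvtColor(im,cv2.COLOR_RGB2HSV)
    g=[[' ']*int(round((x1-x0)/s)) for _ in range(int(round((z1-z0)/s)))]
    m=(A[...,1]>ylo)&(A[...,1]<yhi)
    for (x,y,z),(H,S,V) in zip(A[m],h[m]):
        i=int((z1-z)/s);j=int((x-x0)/s)
        if 0<=i<len(g) and 0<=j<len(g[0]) and z<z1 and x>x0:
            c='b' if S>100 and H<20 else '#' if V<60 else '.' if V>150 else 'o'
            if g[i][j]==' ' or c=='b':g[i][j]=c
    for i,r in enumerate(g):print('%.3f'%(z1-i*s-s/2),''.join(r))
if __name__=='__main__':
    print('x from .48, 4 mm');p,d=read_camera('side');asc(cloud('side',p,d),p,.19,.285)
E
python3 asc.py
```

```text
x from .48, 4 mm
0.168                        oo o                            
0.164                        o#o o  o o                      
0.160                        ##                              
0.156                        #                               
0.152                        #                               
0.148                                                        
0.144                     #b###                              
0.140                     obbbb                              
0.136                     #bbbbb                             
0.132                     o b  b                             
0.128                     ob   ##                            
0.124         o oo... ......o    o                           
0.120         ooooo..........   oo                           
0.116        ooooooo........o    o                           
0.112         oooooo........o    oo                          
0.108        oooooo ooo.oo.oo    o o                         
0.104        oooooooooooooooo o                              
0.100        ooooooooo oooooo
[... 382 characters left out ...]
                      
0.072        o o oo o o ooooo oooo                           
0.068        oo    o o oo  o ooooo    o                      
0.064               o  o      o ooo oo                   ..  
0.060               oo..          ooo o               ...... 
0.056               oo....       o    o                 ...  
0.052                ooo          o                     ...  
0.048                oooo                             .....  
0.044                ooo o                          . ....   
0.040                 oooo                          .....    
0.036                 oooo                        o......    
0.032                 oooooo              bbb  ooo ......
```

```bash
python3 - <<'E'
from h import *
for n in('scene','side'):
    p,d=read_camera(n);A=cloud(n,p,d);h=cv2.cvtColor(p,cv2.COLOR_RGB2HSV)
    s=.005;g=[['  ']*34 for _ in range(34)]
    m=(np.hypot(A[...,0]-.617,A[...,1]-.235)<.083)&(A[...,2]<.15)
    for (x,y,z),(H,S,V) in zip(A[m],h[m]):
        i=int((.7-x)/s);j=int((.32-y)/s)
        if 0<=i<34 and 0<=j<34:g[i][j]=('%02d'%min(99,max(0,z*1000)))
    print(n);[print('%.3f'%(.7-i*s),''.join(r)) for i,r in enumerate(g)]
    w=m&(h[...,1]>80)&(A[...,2]<.07);print(w.sum(),np.round(A[w][:8],3).tolist(),h[w][:8].tolist())
E
```

```text
scene
0.700                         02000100000100000400                        
0.695                     000000000000000000020102000000                  
0.690                 000000000000000002000001000000000000                
0.685             030000000300010100000101000000010000030000              
0.680           000000000001000000020000000000000100000202000000          
0.675         0003010000000000030000010200000100030000000001000000        
0.670       000000000200020000012320232118222017262528000000000100        
0.665       02000000000003002519181615151919131815182425310000000300      
0.660     000000000000002625191515191510161318161314212326310000000004    
0.655   00000004000028232419191412151113071111111114181824262737000002    
0.650   0000010000282624191615100813091026230313131113152124253439000000  
0.645   0002000033312418181610110705243130270202091210161226232840480203  
0.640 99000000023028232011181011050830293127230106071114121926293445000101
0.635 010100013230261515111107030803262627990701090407111013223029385000  
0.630 00000000373221151413140503040199999999
[... 3919 characters left out ...]
0034000000          
0.555               00  0000  00000000000099000000000040000001            
0.550                 0000  010100000000003100000000470000                
0.545                     000000  0099005541000000000000                  
0.540                         0099009900540001000000                      
0.535                                 00    99                            
35 [[0.631, 0.239, 0.028], [0.631, 0.23, 0.033], [0.632, 0.224, 0.037], [0.638, 0.23, 0.033], [0.642, 0.232, 0.03], [0.628, 0.232, 0.029], [0.631, 0.231, 0.029], [0.634, 0.228, 0.03]] [[14, 85, 105], [15, 116, 92], [14, 131, 80], [14, 125, 86], [15, 108, 97], [13, 118, 93], [13, 142, 86], [11, 143, 82]]
```

Emit:
send_rows --pt "0 0 0 -0.002 0" --pt "0 0 0 -0.002 0" --pt "0 0 0 -0.002 0" --pt "0 0 0 -0.002 0" --pt "0 0 0 0 0" --grip_force 5

```text
time: 6.95
tool_pos: [0.6016, 0.2359, 0.0443]
tool_rot: [-3.142, -0.001, 3.139]
contact_force: [1.8, 0.4, 1.2]
opening: 0.0639
grip_force: 5.0
```

```bash
cat > wal.py <<'E'
from h import *
from asc import asc
def bowl():
  for n in('scene','side'):
    p,d=read_camera(n);A=cloud(n,p,d);h=cv2.cvtColor(p,cv2.COLOR_RGB2HSV)
    w=(np.hypot(A[...,0]-.617,A[...,1]-.235)<.07)&(h[...,1]>80)&(h[...,0]<18)&(A[...,2]<.06)&(A[...,2]>.012)
    k=(A[w][:,:2]*500).astype(int);u=np.unique(k,axis=0)
    print(n,'walnut px',w.sum(),'area mm2',len(u)*4,'range',np.round(A[w].min(0),3),np.round(A[w].max(0),3))
  asc(A,p,.19,.285,.5,.66,.05,.15)
if __name__=='__main__':
  print(np.round(observe()['contact_force'],1));bowl()
E
python3 wal.py
```

```text
[1.8 0.4 1.2]
scene walnut px 135 area mm2 480 range [0.592 0.222 0.014] [0.651 0.251 0.05 ]
side walnut px 57 area mm2 204 range [0.58  0.199 0.017] [0.646 0.244 0.048]
0.148                   #           o         
0.144                   #                     
0.140                   #                     
0.136                 ####                    
0.132                #b#bb                    
0.128                obbob                    
0.124    ooooo.      obobob                   
0.120     ooo........o#b  #b                  
0.116    oooooo.......oo  o#                  
0.112    ooooooo......oo   oo                 
0.108    oo oooo.......o   ooo                
0.104    ooooooooooo.oo     o                 
0.100    oooooo oooooooo     o                
0.096    ooo oooooooooooo                     
0.092   ooo oooooooooooo o                    
0.088   oooooo ooooooo ooo                    
0.084   ooooo ooooo ooooo                     
0.080   oo oo oo ooo ooo o  o                 
0.076   ooo  oo oooooo ooooo  o               
0.072   o  ooo oooo oo oooooo                 
0.068   o     o   oo ooo oo o o               
0.064   o     oooooooo o ooooo                
0.060         oo  .  oo ooooo    o            
0.056         oooo          oo  o             
0.052         ooooo        o   oo
```

Emit:
send_rows --pt "0 0 0 -0.002 0" --pt "0 0 0 -0.002 0" --pt "0 0 0 -0.002 0" --pt "0 0 0 0 0" --pt "0 0 0 0 0"

```text
time: 7.55
tool_pos: [0.6018, 0.2359, 0.0387]
tool_rot: [3.142, -0.0, 3.139]
contact_force: [1.3, -0.0, 1.0]
opening: 0.064
grip_force: 5.0
```

```bash
python3 wal.py
```

```text
[ 1.3 -0.   1. ]
scene walnut px 268 area mm2 936 range [0.592 0.215 0.013] [0.645 0.271 0.045]
side walnut px 46 area mm2 152 range [0.579 0.22  0.018] [0.637 0.257 0.036]
0.148                   ##  oo  o  oo         
0.144                   ##                    
0.140                   o                     
0.136                   #                     
0.132                  ##                     
0.128                ##b##                    
0.124      ooo.      ##bbbb                   
0.120      ooo...... bbbbbb                   
0.116     ooooo......o.o   #                  
0.112     oooooo.....obb  #o                  
0.108     oooooo.o.o..oo  o#o                 
0.104    oooooooooo o.o     o                 
0.100    oo ooooooooooo    ooo                
0.096    ooooooooooooooo                      
0.092   oooooooooooooooo                      
0.088   oooooo o oo ooooo                     
0.084   oooooooooooooooooo                    
0.080   ooo ooooooooooo oo                    
0.076   oo ooo ooooooooooo  oo                
0.072  oo oooooo  oooo  o  oo   o             
0.068   o       ooo ooooooo o  o              
0.064   o    ooooooo oo ooooo   oo            
0.060           o     o o ooo  o              
0.056         ooooo   ooooooo  o              
0.052          oooo       o o  o
```

Emit:
send_rows --pt "0 0 0 -0.002 0" --pt "0 0 0 -0.002 0" --pt "0 0 0 0 0" --pt "0 0 0 0 0" --pt "0 0 0 0 0"

```text
time: 8.15
tool_pos: [0.6018, 0.236, 0.0348]
tool_rot: [3.141, -0.0, 3.139]
contact_force: [-0.8, 0.3, 4.5]
opening: 0.0643
grip_force: 5.0
```

```bash
python3 wal.py; python3 - <<'E'
from h import *
# walnut mask pixel view of scene camera around the bowl (scene px), coarse
p,d=read_camera('scene');h=cv2.cvtColor(p,cv2.COLOR_RGB2HSV);np.savez('sc.npz',p=p,d=d)
for v in range(318,378):
    print(v,''.join('b' if h[v,u,1]>80 and h[v,u,0]<18 else '.' if h[v,u,2]>110 else ':' if h[v,u,2]>60 else '#' for u in range(370,440)))
E
```

```text
[-0.8  0.3  4.5]
scene walnut px 260 area mm2 916 range [0.588 0.202 0.014] [0.632 0.297 0.046]
side walnut px 28 area mm2 108 range [0.578 0.218 0.022] [0.6   0.243 0.034]
0.148                   oo      o             
0.144                   ##     o              
0.140                   # o                   
0.136                   #                     
0.132                   o                     
0.128                                         
0.124                 ##b#                    
0.120      ooo .     #bobbb                   
0.116      ooo..... .#bo#b                    
0.112     oooooo.....obooo#                   
0.108     oooooo.... o.o  ##                  
0.104    ooooooooo....oo  ooo                 
0.100    ooo oooooo...oo   oo                 
0.096    oooooo  ooooo      oo                
0.092    ooooooooooooooo    o                 
0.088   ooooooooooo oooo                      
0.084   ooooooooooooooooo                     
0.080   oooooooooooooooooo                    
0.076   ooooo oooo  oooooo                    
0.072   oo   ooooooooo ooo o      
[... 4047 characters left out ...]
::::::::::::::::.........
369 ............:::::::::::::::::::::::::::::::::::::::::::::::::.........
370 ............::::::::::::::::::::::::::::::::::::::::::::::::..........
371 ..............:::::::::::::::::::::::::::::::::::::::::::::...........
372 ................:::::::::::::::::::::::::::::::::::::::::::...........
373 .................:::::::::::::::::::::::::::::::::::::::::............
374 ...................::::::::::::::::::::::::::::::::::::::.............
375 .....................:::::::::::::::::::::::...::::::::::.............
376 ........................:::::::::::::::::::.....::::::::..............
377 ..............................:::::::............::::::...............
```

Emit:
send_rows --pt "0 0.004 0 0 0" --pt "0 -0.005 0 0 0" --pt "0 0.005 0 0 0" --pt "0 -0.005 0 0 0" --pt "0 0.003 0 0 0"

```text
time: 8.8
tool_pos: [0.6027, 0.236, 0.0346]
tool_rot: [-3.141, -0.002, 3.139]
contact_force: [-2.8, -0.1, 4.3]
opening: 0.0642
grip_force: 5.0
```

Emit:
send_rows --pt "0 0 0 0.005 0" --pt "0 0 0 0.015 0" --pt "0 0 0 0.03 0" --pt "0 0 0 0.03 0" --pt "0 0 0 0.03 0" --grip_force 8

```text
time: 9.3
tool_pos: [0.6034, 0.2359, 0.1465]
tool_rot: [-3.142, -0.0, 3.139]
contact_force: [0.5, -0.8, -1.8]
opening: 0.064
grip_force: 8.0
```

```bash
python3 - <<'E'
from h import *
from asc import asc
print(observe()['opening'])
p,d=read_camera('side');asc(cloud('side',p,d),p,.19,.285,.46,.72,.1,.24)
p,d=read_camera('scene');A=cloud('scene',p,d);h=cv2.cvtColor(p,cv2.COLOR_RGB2HSV)
w=(np.hypot(A[...,0]-.617,A[...,1]-.235)<.07)&(h[...,1]>80)&(h[...,0]<18)&(A[...,2]<.06)&(A[...,2]>.012)
print(w.sum())
for v in range(322,358):
    print(v,''.join('b' if h[v,u,1]>80 and h[v,u,0]<18 else '.' if h[v,u,2]>110 else ':' if h[v,u,2]>60 else '#' for u in range(375,435)))
E
```

```text
0.06399787296773224
0.238                           ooob                                   
0.234                          #bbbb                                   
0.230                           bob b                                  
0.226                           bb o b                                 
0.222                           ob  o##                                
0.218                           obo   #o                               
0.214                                oooo                              
0.210                                  o                               
0.206                                  oo                              
0.202                                                                  
0.198                                                                  
0.194                            ooo  b                                
0.190                           ooooo b                                
0.186                            oooooo                                
0.182                           ooooooo   o                            

[... 3083 characters left out ...]
.........:bbbbbbbbb:bbbbbbbb......................
348 ..::...............bbbbbbbbbbbbbbbbbbb:........:............
349 ..:::..............:bbbbbbbbbbbbbbbbbbb:........::.:::......
350 :..::..............:bbbbbbbbbbbbbbbbbbb:.......:::::::::....
351 :.::................:bbbbbbbbbbbbbbbbbb:......::::::::::....
352 ::...::.............:bbbbbbb:bbbbbbbbbb.......::::::::::....
353 ::...:::..............:bbb:..:bbbbbbbb:.....:::::::::::.....
354 ::...::::.....................:bbbbbbb:.....:::::::::::.....
355 ::....::::.....................:bbbb::.....:::::::::::......
356 :::....:::::.....................:::......::::::::::::......
357 :::.....:::::..........................:.::::::::::::.......
```

Emit:
send_rows --pt "0 -0.02 0.012 0 0" --pt "0 -0.03 0.02 0 0" --pt "0 -0.035 0.022 0 0" --pt "0 -0.035 0.022 0 0" --pt "0 -0.03 0.02 0 0"

```text
time: 9.9
tool_pos: [0.4513, 0.3323, 0.1439]
tool_rot: [-3.141, -0.002, 3.139]
contact_force: [0.6, 0.5, -2.6]
opening: 0.0641
grip_force: 8.0
```

Emit:
send_rows --pt "0 -0.02 0.012 0 0" --pt "0 -0.01 0.006 0 0" --pt "0 0 0 0 0" --pt "0 0 0 0 0"

```text
time: 10.3
tool_pos: [0.4245, 0.3496, 0.1446]
tool_rot: [-3.141, 0.0, 3.138]
contact_force: [-0.4, 0.5, -1.3]
opening: 0.0642
grip_force: 8.0
```

```bash
python3 - <<'E'
from h import *
from asc import asc
Z=np.load('W0.npz')
for A in(Z['W'],Z['V']):
    m=(A[...,0]>.33)&(A[...,0]<.52)&(A[...,1]>.26)&(A[...,1]<.46)&(A[...,2]>.004)&(A[...,2]<.02)
    P=A[m];g=np.zeros((250,250),np.uint8);ij=((P[:,:2]-[.3,.23])*1000).astype(int);g[ij[:,0],ij[:,1]]=1
    g=cv2.morphologyEx(cv2.dilate(g,np.ones((5,5))),cv2.MORPH_OPEN,np.ones((21,21)))
    n,l,s,c=cv2.connectedComponentsWithStats(g);k=1+np.argmax(s[1:,4]);c,wh,a=cv2.minAreaRect(np.argwhere(l==k).astype(np.float32))
    print('tray',np.array(c)/1000+[.3,.23],wh,a)
st=observe();print(st['tool_pos'],st['opening'],st['contact_force'])
for n in('side','scene'):
    p,d=read_camera(n);A=cloud(n,p,d);print(n)
    if n=='side':asc(A,p,.3,.4,.34,.5,.06,.2)
    h=cv2.cvtColor(p,cv2.COLOR_RGB2HSV)
    w=(np.hypot(A[...,0]-.617,A[...,1]-.235)<.07)&(h[...,1]>80)&(h[...,0]<18)&(A[...,2]<.06)&(A[...,2]>.012);print(w.sum())
E
```

```text
tray [0.468  0.3625] (27.0, 22.0) 90.0Traceback (most recent call last):
  File "<stdin>", line 8, in <module>
    return _wrapfunc(a, 'argmax', axis=axis, out=out, **kwds)
    return bound(*args, **kwds)
ValueError: attempt to get argmax of an empty sequence
```

```bash
python3 - <<'E'
from h import *
from asc import asc
Z=np.load('W0.npz')
for A in(Z['W'],Z['V']):
    m=(A[...,0]>.33)&(A[...,0]<.52)&(A[...,1]>.26)&(A[...,1]<.44)&(A[...,2]>.009)&(A[...,2]<.016)
    P=A[m];print('tray rim',len(P),np.round(np.percentile(P[:,:2],[1,5,95,99],axis=0),3).tolist())
for n in('side',):
    p,d=read_camera(n);A=cloud(n,p,d);print(n)
    asc(A,p,.3,.4,.34,.5,.06,.2)
E
```

```text
tray rim 496 [[0.352, 0.282], [0.354, 0.284], [0.486, 0.414], [0.488, 0.415]]
tray rim 185 [[0.35, 0.276], [0.352, 0.28], [0.482, 0.418], [0.483, 0.421]]
side
0.198                                         
0.194                                         
0.190              o    ooo                   
0.186              o   o  oo                  
0.182             oo   o o oo                 
0.178             ooooooooo                   
0.174             oooo ooo  o oooo            
0.170            oooooooooooo oooo            
0.166            ooooo oo ooo oo o            
0.162            ooooooooooo ooooo            
0.158           ooooooooooooo ooo             
0.154            ooooooooo                    
0.150           ooooooo  oo    o              
0.146           oooo ooooo oo                 
0.142           o oooooo       o              
0.138          oooo oo oooooooo               
0.134          ooo oooooo  o                  
0.130          ooooo ooo oooooo               
0.126          ooo ooooooooo o                
0.122         ooooooooooo o oo                
0.118         oooooooooo ooooo                
0.114         oooooooo ooo o                  
0.110        oooooooo ooo o o                 
0.106         ooooooooo o o                   
0.102        ooooo o oooo o o                 
0.098             ooooo oo                    
0.094                 ooo  o                  
0.090                   ooo                   
0.086                                         
0.082                                         
0.078                                         
0.074                                         
0.070                                         
0.066                                         
0.062
```

Emit:
send_rows --pt "0 0.015 0 -0.03 0" --pt "0 0 0 -0.03 0" --pt "0 0 0 -0.015 0" --pt "0 0 0 -0.006 0" --pt "0 0 0 0 0"

```text
time: 10.85
tool_pos: [0.44, 0.3494, 0.0635]
tool_rot: [3.142, 0.0, 3.137]
contact_force: [0.5, -0.5, -1.8]
opening: 0.0641
grip_force: 8.0
```

Emit:
send_rows --pt "0 -0.005 0 -0.002 0" --pt "0 -0.005 0 -0.002 0" --pt "0 -0.005 0 -0.001 0" --pt "0 -0.006 0 -0.001 0" --pt "0 -0.006 0 -0.001 0" --grip_force 5

```text
time: 11.35
tool_pos: [0.4117, 0.3501, 0.0571]
tool_rot: [3.141, 0.001, 3.139]
contact_force: [2.6, -0.9, 6.1]
opening: 0.0639
grip_force: 5.0
```

```bash
python3 - <<'E'
from h import *
from asc import asc
st=observe();print(st['tool_pos'],st['opening'],st['contact_force'])
p,d=read_camera('side');asc(cloud('side',p,d),p,.3,.4,.34,.5,.0,.12)
E
```

```text
[0.41172333 0.35008474 0.05705642] 0.06393217378747253 [ 2.64373179 -0.94920217  6.143828  ]
0.118                                         
0.114                                         
0.110                                         
0.106                                         
0.102               oooo                      
0.098           o      ooo                    
0.094          oo    ooo o                    
0.090             o oooo ooo                  
0.086           oooooooooooooo                
0.082          oooooooooooooo                 
0.078          oooo ooooo  oooo               
0.074           ooooo  ooo ooo                
0.070          ooooooooo o  ooo               
0.066          o oo o  oo  oooo               
0.062          oooooooo  o oooo               
0.058          ooooooo o o oooo               
0.054          ooooo o oooooo o               
0.050          oo ooooooooooo o               
0.046          oooooo o ooo ooo               
0.042          ooooooooooooooo                
0.038          oooooo o  ooo o                
0.034           oooooooooooooo                
0.030          oooooooooooo  o                
0.026            oooo ooo  ooo                
0.022           o ooooooooo oooo              
0.018   o       oo oo ooo ooo o               
0.014   o.      o ooooo ooooooo         oo    
0.010   o...o.o oo oo oooo oooooooooo  ....   
0.006 oooo...oooooooooooooooooooooooooo..o   .
0.002 ooo ooooooo.oo ooo  o   oooo  ooooo o..o
```

Emit:
send_rows --pt "0 0 0 0.001 0" --pt "1 0 0 0 0" --pt "1 0 0 0 0" --pt "1 0 0 0 0" --pt "1 0 0 0 0"

```text
time: 11.9
tool_pos: [0.4118, 0.3499, 0.0576]
tool_rot: [-3.142, -0.0, 3.138]
contact_force: [-0.5, -0.1, 0.7]
opening: 0.0897
grip_force: 0.0
```

Emit:
send_rows --pt "1 0 0 0.03 0" --pt "1 0 0 0.04 0" --pt "1 0 0 0.045 0" --pt "1 0.01 -0.04 0.01 0" --pt "1 0.01 -0.045 0 0"

```text
time: 12.4
tool_pos: [0.433, 0.2655, 0.1853]
tool_rot: [3.139, 0.005, -3.141]
contact_force: [1.0, -1.0, -0.5]
opening: 0.0918
grip_force: 0.0
```

```bash
python3 - <<'E'
from h import *
from asc import asc
from scipy.optimize import least_squares
st=observe();print(st['tool_pos'],st['tool_rot'],st['opening'],st['contact_force'])
p,d=read_camera('side');A=cloud('side',p,d);asc(A,p,.3,.4,.34,.5,.0,.12)
for n in('side','scene'):
    p,d=read_camera(n);A=cloud(n,p,d)
    P=A[(A[...,0]>.34)&(A[...,0]<.5)&(A[...,1]>.29)&(A[...,1]<.41)&(A[...,2]>.085)&(A[...,2]<.105)]
    f=lambda q:np.hypot(P[:,0]-q[0],P[:,1]-q[1])-.0315
    print(n,'rim',np.round(least_squares(f,[.41,.35],loss='soft_l1',f_scale=.002).x,4),len(P),np.percentile(P[:,2],[5,95]),'plane',np.round(np.linalg.lstsq(np.c_[P[P[:,2]>.09][:,:2]-[.41,.35],np.ones((P[:,2]>.09).sum())],P[P[:,2]>.09][:,2],rcond=None)[0],3))
# board + rack
p,d=read_camera('scene');np.savez('scene2.npz',p=p,d=d)
p,d=read_camera('side');np.savez('side2.npz',p=p,d=d)
E
```

```text
[0.43301959 0.2655165  0.18525983] [ 3.13920175  0.0053478  -3.14146399] 0.09181382984916153 [ 1.02344937 -1.01470355 -0.47301725]
0.118                                         
0.114                                         
0.110                                         
0.106                                         
0.102                                         
0.098           oo oooooooo.  o               
0.094           oooooooooooo.ooo              
0.090           oooooooooooooooo              
0.086           oooooooooooooooo              
0.082           ooooooooooooooo               
0.078             ooooooooooooo               
0.074          oooooooooooooooo               
0.070          oooo ooooooooooo               
0.066          oooooooo ooooooo               
0.062          ooo oo oo  ooooo               
0.058            ooooooooooo                  
0.054           oo ooo  ooo o o               
0.050           oooooooooooo  o               
0.046          ooooooooooooooo                
0.042          oooooooo ooooo                 
0.038           oooooo o ooooo                
0.034          ooooooooooo ooooo              
0.030           ooo o ooo oo oo               
0.026          oooooooooooo o                 
0.022           ooooo o ooooooo               
0.018           o ooooooo ooo o               
0.014   o.     ooo o    oo  ooo         oo    
0.010   ....oo..oooooooooooooooooooo.ooo..    
0.006 . o....oo..ooooooooooooooooooo.....o    
0.002 ooo . .  ooo  o      o   o oooo.. .o o.o
side rim [0.4109 0.3485] 143 [0.08604102 0.09767864] plane [ 0.002 -0.005  0.094]
scene rim [0.4144 0.3496] 163 [0.08597656 0.09864746] plane [0.001 0.014 0.095]
```

Emit:
send_rows --pt "1 0.002 -0.047 0.01 -0.14" --pt "1 0.002 -0.047 0.01 -0.14" --pt "1 0.002 -0.047 0.01 -0.14" --pt "1 0.002 -0.047 0.01 -0.14" --pt "1 0.002 -0.047 0.01 -0.14"

```text
time: 13.15
tool_pos: [0.4418, 0.0295, 0.233]
tool_rot: [3.141, -0.0, 2.435]
contact_force: [0.9, -0.1, 0.4]
opening: 0.0915
grip_force: 0.0
```

Emit:
send_rows --pt "1 0 0 0 -0.14" --pt "1 0 0 0 -0.14" --pt "1 0 0 0 -0.14" --pt "1 0 0 0 -0.14" --pt "1 0 0 0 -0.14"

```text
time: 13.65
tool_pos: [0.442, 0.0311, 0.2325]
tool_rot: [-3.141, -0.0, 1.734]
contact_force: [0.7, -0.7, -0.3]
opening: 0.0918
grip_force: 0.0
```

Emit:
send_rows --pt "1 0 0 0 -0.14" --pt "1 0 0 0 -0.14" --pt "1 0 0 0 -0.14" --pt "1 0 0 0 -0.14" --pt "1 0 0 0 -0.14"

```text
time: 14.15
tool_pos: [0.442, 0.0312, 0.2325]
tool_rot: [-3.141, -0.0, 1.035]
contact_force: [-0.3, -0.2, -0.2]
opening: 0.0916
grip_force: 0.0
```

Emit:
send_rows --pt "1 0 0 0 -0.14" --pt "1 0 0 0 -0.14" --pt "1 0 0 0 -0.14" --pt "1 0 0 0 -0.14" --pt "1 0 0 0 -0.14"

```text
time: 14.65
tool_pos: [0.442, 0.0312, 0.2325]
tool_rot: [-3.141, 0.0, 0.335]
contact_force: [0.1, -1.1, 0.0]
opening: 0.0917
grip_force: 0.0
```

Emit:
send_rows --pt "1 0 0 0 -0.14" --pt "1 0 0 0 -0.14" --pt "1 0 0 0 -0.14" --pt "1 0 0 0 -0.14"

```text
time: 15.05
tool_pos: [0.442, 0.0312, 0.2325]
tool_rot: [-3.141, 0.001, -0.225]
contact_force: [0.0, -0.5, 0.3]
opening: 0.0917
grip_force: 0.0
```

```bash
python3 - <<'E'
from h import *
st=observe();print(st['tool_pos'],st['tool_rot'],st['qpos'])
p,d=read_camera('wrist');np.savez('wrist2.npz',p=p,d=d,T=wristT(st));A=cloud('wrist',p,d,wristT(st))
h=cv2.cvtColor(p,cv2.COLOR_RGB2HSV)
m=(A[...,2]>.012)&(A[...,2]<.0205)&(A[...,0]>.38)&(A[...,0]<.65)&(A[...,1]>-.1)&(A[...,1]<.12)
P=A[m];print(len(P),cv2.minAreaRect((P[:,:2]*1000).astype(np.float32)),np.median(P[:,2]))
# board frame fit
from scipy.optimize import minimize
from cv2 import minAreaRect
yaw=np.radians(-13.3);c=np.array([.547,.0045])
for it in range(3):
    R=np.array([[np.cos(yaw),np.sin(yaw)],[-np.sin(yaw),np.cos(yaw)]]);L=(P[:,:2]-c)@R.T*1000
    B=L[(L[:,0]>-60)&(L[:,0]<60)];H=L[(L[:,0]<-75)&(L[:,0]>-125)]
    def edges(Q):
        b=np.round(Q[:,0]/4);r=[]
        for k in np.unique(b):
            q=Q[b==k,1]
            if len(q)>10:r.append((k*4,q.min(),q.max()))
        return np.array(r)
    eb,eh=edges(B),edges(H)
    mid=lambda e:(e[:,1]+e[:,2])/2
    al=np.vstack([eb,eh]);k=np.polyfit(al[:,0],mid(al),1)
    print('mid slope',k,'widths',np.median(eb[:,2]-eb[:,1]),np.median(eh[:,2]-eh[:,1]) if len(eh) else None,'x range',np.percentile(L[:,0],[.2,99.8]))
    yaw+=np.arctan(k[0]);c=c+np.array([-np.sin(yaw),np.cos(yaw)])*k[1]/1000
print('yaw',yaw,'c',c,'handle105',c-.105*np.array([np.cos(yaw),np.sin(yaw)]))
E
```

```text
[0.4420057  0.03122859 0.23246673] [-3.14141512e+00  6.19190424e-04 -2.25188925e-01] [-1.02933220e-01  1.86680239e-01  1.72215338e+00  2.66768728e-04
  1.23335196e+00  1.69296369e+00]
21267 ((514.0662231445312, 13.287521362304688), (120.28303527832031, 199.6770782470703), 76.95245361328125) 0.016074131476779385
mid slope [0.0059607  1.15157441] widths 119.22729859419982 30.788271588357905 x range [-132.30515355   65.092266  ]
mid slope [-3.24719353e-05  8.11655391e-03] widths 119.1614423466664 30.78937944743317 x range [-132.3154275    65.12622704]
mid slope [-4.36052505e-08 -1.99308891e-05] widths 119.16146991222433 30.789376375536193 x range [-132.31536576   65.12663075]
yaw -0.22620067980296304 c [0.54726005 0.00563014] handle105 [0.44493487 0.02917918]
```

Emit:
send_rows --pt "1 -0.002 -0.001 -0.045 0" --pt "1 0 0 -0.045 0" --pt "1 0 0 -0.045 0" --pt "1 0 0 -0.045 0" --pt "1 0 0 -0.03 0"

```text
time: 15.6
tool_pos: [0.4386, 0.0301, 0.02]
tool_rot: [3.141, 0.003, -0.217]
contact_force: [-0.2, 0.1, -0.8]
opening: 0.092
grip_force: 0.0
```

Emit:
send_rows --pt "1 0 0 -0.012 0" --pt "1 0 0 -0.004 0" --pt "1 0 0 -0.002 0" --pt "1 0 0 0 0"

```text
time: 16.0
tool_pos: [0.4404, 0.0293, 0.0052]
tool_rot: [-3.142, -0.001, -0.22]
contact_force: [-0.7, 0.2, -0.1]
opening: 0.0914
grip_force: 0.0
```

Emit:
send_rows --pt "1 0 0 -0.0015 -0.005" --pt "0 0 0 0 0" --pt "0 0 0 0 0" --pt "0 0 0 0 0" --pt "0 0 0 0 0" --grip_force 60

```text
time: 16.5
tool_pos: [0.4399, 0.0289, 0.0034]
tool_rot: [3.142, -0.0, -0.227]
contact_force: [0.6, 0.7, 0.3]
opening: 0.0644
grip_force: 0.0
```

Emit:
send_rows --pt "0 0 0 0 0" --pt "0 0 0 0 0" --pt "0 0 0 0 0" --pt "0 0 0 0 0"

```text
time: 16.9
tool_pos: [0.4398, 0.029, 0.0032]
tool_rot: [3.141, 0.0, -0.226]
contact_force: [0.6, -0.6, 0.1]
opening: 0.0322
grip_force: 0.0
```

Emit:
send_rows --pt "0 0 0 0 0" --pt "0 0 0 0.01 0" --pt "0 0 0 0.03 0" --pt "0 0 0 0.04 0" --pt "0 0 0 0.04 0"

```text
time: 17.4
tool_pos: [0.4387, 0.0291, 0.1246]
tool_rot: [3.141, 0.002, -0.226]
contact_force: [1.4, -0.5, -3.3]
opening: 0.0317
grip_force: 60.0
```

Emit:
send_rows --pt "0 0 -0.03 0 -0.1" --pt "0 0 -0.03 0 -0.1" --pt "0 0 -0.03 0 -0.12" --pt "0 0 -0.03 0 -0.12" --pt "0 0 -0.01 0 -0.12"

```text
time: 17.9
tool_pos: [0.4395, -0.1032, 0.1237]
tool_rot: [3.141, -0.0, -0.794]
contact_force: [0.5, -0.1, -3.3]
opening: 0.032
grip_force: 60.0
```

```bash
python3 - <<'E'
from h import *
st=observe();print(np.round(st['tool_pos'],4),st['tool_rot'],np.round(st['qpos'],2),st['opening'],st['grip_force'])
T=wristT(st);p,d=read_camera('wrist');np.savez('wrist3.npz',p=p,d=d,T=T);A=cloud('wrist',p,d,T)
ps,ds=read_camera('scene');np.savez('scene3.npz',p=ps,d=ds)
ps,ds=read_camera('side');np.savez('side3.npz',p=ps,d=ds)
# tool frame: along = tool x
from scipy.spatial.transform import Rotation as R
y=st['tool_rot'][2];e=np.array([np.cos(y),np.sin(y)]);n=np.array([-np.sin(y),np.cos(y)])
Q=A-np.array([*st['tool_pos'][:2],0]);l=Q[...,0]*e[0]+Q[...,1]*e[1];t=Q[...,0]*n[0]+Q[...,1]*n[1]
m=(l>.045)&(l<.18)&(np.abs(t)<.07)&(A[...,2]>.08)&(A[...,2]<.17)
k=np.linalg.lstsq(np.c_[l[m],t[m],np.ones(m.sum())],A[...,2][m],rcond=None)[0];print('board top z = %.4f*l+%.4f*t+%.4f'%tuple(k),m.sum())
for a in(.06,.09,.12,.15):
    b=m&(np.abs(l-a)<.003);print(a,np.percentile(t[b],[.5,99.5]),b.sum())
print('tip',np.percentile(l[m&(np.abs(t)<.04)],99.8), 'max l all',np.nanmax(l))
print(np.nanpercentile(A[...,0],[1,99]),np.nanpercentile(A[...,1],[1,99]))
E
```

```text
[ 0.4395 -0.1032  0.1237] [ 3.14115119e+00 -2.22617500e-04 -7.93538179e-01] [-0.4   0.33  1.87 -0.    0.95  1.96] 0.03196064117455891 59.99414563179016
board top z = -0.0140*l+-0.0002*t+0.1366 66054
0.06 [-0.05702336  0.06031155] 5116
0.09 [-0.0570912   0.06018592] 5861Traceback (most recent call last):
  File "<stdin>", line 13, in <module>
    return _quantile_unchecked(
        a, q, axis, out, overwrite_input, method, keepdims, weights)
    return _ureduce(a,
                    func=_quantile_ureduce_func,
    ...<5 lines>...
                    overwrite_input=overwrite_input,
                    method=method)
    r = func(a, **kwargs)
    result = _quantile(arr,
                       quantiles=q,
    ...<2 lines>...
                       out=out,
                       weights=wgt)
    slices_having_nans = np.isnan(arr[-1, ...])
                                  ~~~^^^^^^^^^
IndexError: index -1 is out of bounds for axis 0 with size 0
```

```bash
python3 - <<'E'
from h import *
Z=np.load('W0.npz')
for nm,f in(('W','scene0'),('V','side0')):
    A=Z[nm];p=np.load(f+'.npz')['p'];h=cv2.cvtColor(p,cv2.COLOR_RGB2HSV)
    m=(np.hypot(A[...,0]-.62,A[...,1]+.30)<.14)&(h[...,0]<17)&(h[...,1]>70)&(A[...,2]>.03)&(A[...,2]<.09)
    P=A[m];q=P[P[:,2]>.066]
    r=cv2.minAreaRect((P[:,:2]*1000).astype(np.float32));r2=cv2.minAreaRect((q[:,:2]*1000).astype(np.float32))
    print(nm,len(P),'all',np.round(r[0],1),np.round(r[1],1),round(r[2],2),'top',np.round(r2[0],1),np.round(r2[1],1),round(r2[2],2))
    # ascii in rack frame guess
    yaw=-np.radians(90-r[2]) if r[2]>30 else -np.radians(45)
    yaw=np.radians(r[2]-90);c=np.array(r[0])/1000
    e=np.array([np.cos(yaw),np.sin(yaw)]);n=np.array([-e[1],e[0]]);L=np.c_[(P[:,:2]-c)@e,(P[:,:2]-c)@n,P[:,2]]*1000
    print('yaw',np.degrees(yaw))
    s=5;g=[['  ']*38 for _ in range(38)]
    for x,y,z in L[np.argsort(L[:,2])]:
        i=int((90-y)/s);j=int((x+95)/s)
        if 0<=i<38 and 0<=j<38:g[i][j]='%02d'%z
    for i,row in enumerate(g):print('%4d'%(90-i*s-2),''.join(row))
E
```

```text
W 2869 all [ 614.4 -290.7] [160.9 164.1] 39.45 top [ 615.5 -290.7] [160.9 163.9] 40.1
yaw -50.545028686523445
  88                                                                             
  83       76                                                                    
  78     53808244637679747481837976777975778077777670767980668263696177758070    
  73     68778178737978777879777978817980788082798076807281797879797875787774    
  68     75758080777780817678788080818176797978798080808080798177797682808176    
  63             777677  777677787978747877777978757878737877787979777977  75    
  58                   757578707277777372757374757475777176757575757475807974    
  53                   7675757273757374737474737774767073787873797677757878      
  48       4647        717776767376727773727576757573717276  75767672717878      
  43       4846424447                      66                        76807678    
  38     4047464344474745                                            75787874    
  33       46464743474344                                            77807875    
  28  
[... 4574 characters left out ...]
37373717273727474737372717276777677    
 -57                   727172727274737472757472727472737473737372737372777677    
 -62           74757775777976777675757676767675767574767673767576757775777775    
 -67       7274767777  777777777776777877787877767877777777787677777576767577    
 -72     76757879787778777778767679787779767674777677797976767876767977767776    
 -77     74787579777877777776777879757679767877767876767876777678767677767774    
 -82                                 40                                          
 -87                                                                             
 -92                                                                             
 -97
```

```bash
cat > mid.py <<'E'
from h import *
def mids(P,c,yaw,xr,q=2,s=.005,it=3):
    for _ in range(it):
        e=np.array([np.cos(yaw),np.sin(yaw)]);n=np.array([-e[1],e[0]]);x=(P[:,:2]-c)@e;y=(P[:,:2]-c)@n
        r=[]
        for a in np.arange(*xr,s):
            k=(x>=a)&(x<a+s)
            if k.sum()>15:r.append((a+s/2,np.percentile(y[k],q),np.percentile(y[k],100-q)))
        r=np.array(r);m=(r[:,1]+r[:,2])/2;k=np.polyfit(r[:,0],m,1)
        yaw+=np.arctan(k[0]);c=c+n*k[1]
    return c,yaw,np.median(r[:,2]-r[:,1]),x,y
def brown(p):
    h=cv2.cvtColor(p,cv2.COLOR_RGB2HSV);return (h[...,0]<17)&(h[...,1]>70)
E
python3 - <<'E'
from mid import *
Z=np.load('W0.npz')
for nm,f in(('W','scene'),('V','side')):
    A=Z[nm];p=np.load(f+'0.npz')['p']
    m=(np.hypot(A[...,0]-.6135,A[...,1]+.2913)<.125)&brown(p)&(A[...,2]>.066)&(A[...,2]<.09)
    P=A[m];c,y,w,lx,ly=mids(P,np.array([.6135,-.2913]),np.radians(-50.5),(-.045,.07))
    b=np.abs(ly)<.035;bs=lx[b&(lx>.04)]
    print(f,'rack c',np.round(c,4),'yaw',round(np.degrees(y),2),'w',round(w,4),'backstop x',np.round(np.percentile(bs,[3,10,97]),4),'all x',np.round(np.percentile(lx,[.5,99.5]),4))
    s=np.load(f+'3.npz');A=cloud(f,s['p'],s['d'])
    yt=-.7935;e=np.array([np.cos(yt),np.sin(yt)]);n=np.array([-e[1],e[0]]);t0=np.array([.4395,-.1032])
    l=(A[...,0]-t0[0])*e[0]+(A[...,1]-t0[1])*e[1];t=(A[...,0]-t0[0])*n[0]+(A[...,1]-t0[1])*n[1]
    m=(l>.02)&(l<.19)&(np.abs(t)<.075)&(A[...,2]>.128)&(A[...,2]<.145)&brown(s['p'])
    P=A[m];c,y,w,lx,ly=mids(P,t0+.11*e,yt,(-.06,.06))
    tip=np.percentile(lx[np.abs(ly)<.05],99.5)
    print(f,'board n',m.sum(),'lat off mm',round(float((c-t0-.11*e)@n)*1000,2),'yaw-tool deg',round(np.degrees(y-yt),2),'w',round(w,4),'tip from TCP',round((.11+tip),4),np.round(np.median(P[:,2]),4))
E
```

```text
scene rack c [ 0.6155 -0.2897] yaw -51.01 w 0.1494 backstop x [0.0686 0.069  0.0807] all x [-0.0798  0.081 ]
scene board n 1612 lat off mm 0.35 yaw-tool deg 0.41 w 0.1143 tip from TCP 0.172 0.1356
side rack c [ 0.612  -0.2925] yaw -50.72 w 0.1533 backstop x [0.0698 0.0708 0.0816] all x [-0.079   0.0816]
side board n 1203 lat off mm -4.73 yaw-tool deg -0.66 w 0.1129 tip from TCP 0.1723 0.1342
```

Emit:
send_rows --pt "0 0.001 0.014 0 -0.05" --pt "0 0.0015 0.013 0 -0.044" --pt "0 0 0 -0.03 0" --pt "0 0 0 -0.03 0" --pt "0 0 0 -0.012 0"

```text
time: 18.55
tool_pos: [0.4405, -0.0721, 0.0493]
tool_rot: [3.139, 0.004, -0.875]
contact_force: [-0.6, 0.3, -2.3]
opening: 0.0313
grip_force: 60.0
```

```bash
cat > rel.py <<'E'
from mid import *
def rel(save=None):
    st=observe();t0=np.array(st['tool_pos'][:2]);tz=st['tool_pos'][2];yt=st['tool_rot'][2]
    e=np.array([np.cos(yt),np.sin(yt)]);n=np.array([-e[1],e[0]])
    print('tcp',np.round(st['tool_pos'],4),'yaw',round(yt,4),'F',np.round(st['contact_force'],1),'open',round(st['opening'],4))
    rk={'scene':(np.array([.6155,-.2897]),np.radians(-51.01),.0690),'side':(np.array([.612,-.2925]),np.radians(-50.72),.0700)}
    for f in('scene','side'):
        p,d=read_camera(f);A=cloud(f,p,d)
        if save:cv2.imwrite(f'pics/{save}_{f}.png',p[...,::-1])
        l=(A[...,0]-t0[0])*e[0]+(A[...,1]-t0[1])*e[1];t=(A[...,0]-t0[0])*n[0]+(A[...,1]-t0[1])*n[1]
        m=(l>.02)&(l<.19)&(np.abs(t)<.075)&(A[...,2]>tz+.004)&(A[...,2]<tz+.021)&brown(p)
        P=A[m];c,y,w,lx,ly=mids(P,t0+.11*e,yt,(-.055,.055));tip=c+np.percentile(lx[np.abs(ly)<.05],99.5)*np.array([np.cos(y),np.sin(y)])
        rc,ry,bx=rk[f];re=np.array([np.cos(ry),np.sin(ry)]);rn=np.array([-re[1],re[0]])
        print(f,m.sum(),'w',round(w,4),'board lat at blade mm',round(float((c-t0)@n)*1000,2),'rel rack: blade y %.2f tip y %.2f tip->stop %.1f mm yaw %.2f deg'%(float((c-rc)@rn)*1000,float((tip-rc)@rn)*1000,(bx-float((tip-rc)@re))*1000,np.degrees(y-ry)),'z',np.round(np.median(P[:,2]),4), 'z slope',np.round(np.polyfit(lx,P[:,2],1)[0],4))
if __name__=='__main__':
    import sys;rel(sys.argv[1] if len(sys.argv)>1 else None)
E
python3 rel.py
```

```text
tcp [ 0.4405 -0.0721  0.0493] yaw -0.8754 F [-0.6  0.3 -2.3] open 0.0313
scene 1523 w 0.1152 board lat at blade mm 0.28 rel rack: blade y 2.82 tip y 4.77 tip->stop 174.9 mm yaw 1.76 deg z 0.0609 z slope -0.0135
side 1169 w 0.113 board lat at blade mm -5.49 rel rack: blade y 2.39 tip y 4.50 tip->stop 176.5 mm yaw 1.92 deg z 0.0584 z slope -0.022
```

Emit:
send_rows --pt "0 0 0 0 0" --pt "0 0 0 0 0"

```text
time: 18.85
tool_pos: [0.443, -0.0738, 0.0522]
tool_rot: [-3.141, -0.001, -0.879]
contact_force: [-0.5, -0.5, -2.4]
opening: 0.0315
grip_force: 60.0
```

```bash
python3 rel.py
```

```text
tcp [ 0.443  -0.0738  0.0522] yaw -0.8789 F [-0.5 -0.5 -2.4] open 0.0315
scene 1510 w 0.1153 board lat at blade mm 1.09 rel rack: blade y 4.06 tip y 3.91 tip->stop 174.2 mm yaw -0.14 deg z 0.0645 z slope -0.0084
side 1294 w 0.1149 board lat at blade mm -4.91 rel rack: blade y 3.39 tip y 4.77 tip->stop 172.9 mm yaw 1.24 deg z 0.0632 z slope -0.013
```

Emit:
send_rows --pt "0 -0.002 -0.0017 -0.001 -0.0095" --pt "0 0.0063 -0.0078 0 0" --pt "0 0.0063 -0.0078 0 0" --pt "0 0.0063 -0.0078 0 0" --pt "0 0 0 0 0"

```text
time: 19.45
tool_pos: [0.4607, -0.1007, 0.0504]
tool_rot: [-3.141, -0.002, -0.891]
contact_force: [-0.7, -0.2, -3.8]
opening: 0.0314
grip_force: 60.0
```

```bash
python3 rel.py
```

```text
tcp [ 0.4607 -0.1007  0.0504] yaw -0.8911 F [-0.7 -0.2 -3.8] open 0.0314
scene 1561 w 0.1153 board lat at blade mm 1.02 rel rack: blade y -0.44 tip y 0.69 tip->stop 141.7 mm yaw 1.05 deg z 0.0625 z slope -0.0044
side 1335 w 0.1131 board lat at blade mm -4.81 rel rack: blade y -1.11 tip y 0.76 tip->stop 141.0 mm yaw 1.69 deg z 0.061 z slope -0.0082
```

Emit:
send_rows --pt "0 0.005 -0.0062 0 0" --pt "0 0.005 -0.0062 0 0" --pt "0 0.005 -0.0062 0 0" --pt "0 0.005 -0.0062 0 0" --pt "0 0 0 0 0"

```text
time: 20.05
tool_pos: [0.4802, -0.125, 0.0503]
tool_rot: [-3.141, -0.001, -0.891]
contact_force: [0.8, 0.4, -3.6]
opening: 0.0315
grip_force: 60.0
```

```bash
python3 rel.py
```

```text
tcp [ 0.4802 -0.125   0.0503] yaw -0.8906 F [ 0.8  0.4 -3.6] open 0.0315
scene 1539 w 0.1155 board lat at blade mm 1.42 rel rack: blade y -0.15 tip y 2.17 tip->stop 109.6 mm yaw 2.12 deg z 0.0625 z slope -0.004
side 1329 w 0.1137 board lat at blade mm -0.34 rel rack: blade y 3.10 tip y 17.99 tip->stop 94.6 mm yaw 10.71 deg z 0.0611 z slope 0.0002
```

Emit:
send_rows --pt "0 0.005 -0.0062 0 0" --pt "0 0.005 -0.0062 0 0" --pt "0 0.005 -0.0062 0 0" --pt "0 0.005 -0.0062 0 0" --pt "0 0 0 0 0"

```text
time: 20.65
tool_pos: [0.5002, -0.1499, 0.0503]
tool_rot: [-3.141, -0.001, -0.891]
contact_force: [-0.1, 1.0, -3.0]
opening: 0.0316
grip_force: 60.0
```

Emit:
send_rows --pt "0 0.005 -0.0062 0 0" --pt "0 0.005 -0.0062 0 0" --pt "0 0.005 -0.0062 0 0" --pt "0 0.005 -0.0062 0 0" --pt "0 0 0 0 0"

```text
time: 21.15
tool_pos: [0.5201, -0.1746, 0.0503]
tool_rot: [-3.141, -0.001, -0.891]
contact_force: [0.3, -0.1, -3.3]
opening: 0.0313
grip_force: 60.0
```

Emit:
send_rows --pt "0 0.005 -0.0062 0 0" --pt "0 0.005 -0.0062 0 0" --pt "0 0.005 -0.0062 0 0" --pt "0 0 0 0 0"

```text
time: 21.55
tool_pos: [0.5351, -0.1932, 0.0503]
tool_rot: [-3.141, -0.001, -0.89]
contact_force: [1.4, 0.1, -2.4]
opening: 0.0314
grip_force: 60.0
```

```bash
python3 rel.py
```

```text
tcp [ 0.5351 -0.1932  0.0503] yaw -0.8905 F [ 1.4  0.1 -2.4] open 0.0314
scene 1352 w 0.1266 board lat at blade mm 2.85 rel rack: blade y 1.06 tip y 2.30 tip->stop 15.8 mm yaw 1.03 deg z 0.0626 z slope -0.0057
side 1369 w 0.1 board lat at blade mm 4.18 rel rack: blade y 6.95 tip y 4.92 tip->stop 12.2 mm yaw -1.58 deg z 0.0613 z slope 0.0035
```

Emit:
send_rows --pt "0 0.005 -0.0062 0 0" --pt "0 0.005 -0.0062 0 0" --pt "0 0.0012 -0.0016 0 0" --pt "0 0.0012 -0.0016 0 0" --pt "0 0 0 0 0"

```text
time: 22.15
tool_pos: [0.5466, -0.2079, 0.0502]
tool_rot: [3.141, 0.0, -0.89]
contact_force: [0.3, 0.6, -2.9]
opening: 0.0313
grip_force: 60.0
```

Emit:
send_rows --pt "0 0.0006 -0.0008 0 0" --pt "0 0.0006 -0.0008 0 0" --pt "0 0 0 0 0"

```text
time: 22.45
tool_pos: [0.5479, -0.2093, 0.0503]
tool_rot: [3.142, -0.0, -0.89]
contact_force: [0.5, 0.8, -2.8]
opening: 0.0315
grip_force: 60.0
```

Emit:
send_rows --pt "0 0.0006 -0.0008 -0.001 0" --pt "0 0.0006 -0.0008 0 0" --pt "0 0 0 0 0"

```text
time: 22.75
tool_pos: [0.5479, -0.2101, 0.0487]
tool_rot: [3.14, 0.003, -0.89]
contact_force: [-3.4, 3.6, -2.4]
opening: 0.0317
grip_force: 60.0
```

Emit:
send_rows --pt "0 0.0006 -0.0008 0 0" --pt "0 0.0006 -0.0008 0 0" --pt "0 0 0 0 0"

```text
time: 23.05
tool_pos: [0.5477, -0.2104, 0.0482]
tool_rot: [3.139, 0.007, -0.889]
contact_force: [-7.0, 6.2, -1.9]
opening: 0.0314
grip_force: 60.0
```

Emit:
send_rows --pt "0 -0.0006 0.0008 -0.001 0" --pt "0 0 0 0 0" --pt "0.8 0 0 0 0" --pt "0.8 0 0 0 0" --pt "0.8 0 0 0 0"

```text
time: 23.55
tool_pos: [0.5504, -0.2123, 0.0489]
tool_rot: [-3.141, -0.002, -0.89]
contact_force: [-0.6, 0.2, 0.4]
opening: 0.0508
grip_force: 0.0
```

Emit:
send_rows --pt "0.8 0 0 0 0" --pt "0.8 0 0 0 0" --pt "0.8 0 0 0.03 0" --pt "0.8 0 0 0.04 0" --pt "0.8 0 0 0.05 0"

```text
time: 24.05
tool_pos: [0.5486, -0.2113, 0.168]
tool_rot: [3.14, 0.004, -0.89]
contact_force: [1.1, -1.1, -0.4]
opening: 0.0735
grip_force: 0.0
```

Emit:
send_rows --pt "0.8 -0.025 0.03 0.03 0" --pt "0.8 -0.025 0.03 0.03 0" --pt "0.8 -0.025 0.03 0.03 0" --pt "0.8 -0.025 0.03 0 0" --pt "0.8 0 0 0 0"

```text
time: 24.55
tool_pos: [0.4473, -0.089, 0.2596]
tool_rot: [-3.141, -0.001, -0.888]
contact_force: [-0.0, -0.0, 0.2]
opening: 0.0736
grip_force: 0.0
```

```bash
python3 - <<'E'
from mid import *
print(observe()['tool_pos'],observe()['contact_force'])
rk={'scene':(np.array([.6155,-.2897]),np.radians(-51.01),.0690),'side':(np.array([.612,-.2925]),np.radians(-50.72),.0700)}
ims=[]
for f in('scene','side'):
    p,d=read_camera(f);A=cloud(f,p,d);ims.append(p)
    c,y,bx=rk[f];e=np.array([np.cos(y),np.sin(y)]);n=np.array([-e[1],e[0]])
    x=((A[...,:2]-c)@e)*1000;t=((A[...,:2]-c)@n)*1000;z=A[...,2]*1000
    m=(x>0)&(x<67)&(np.abs(t)<40);print(f,'top z by x',[(a,round(float(np.median(z[m&(abs(x-a)<4)])),1)) for a in(10,30,50,60,65)])
    # handle midline
    hm=(x>-128)&(x<-84)&(np.abs(t)<30)&(z>45)&(z<75)
    print(' handle',hm.sum(),[(a,np.round(np.percentile(t[hm&(abs(x-a)<4)],[3,97]),1).tolist()) for a in(-92,-102,-112,-122)], 'end x',np.percentile(x[(x<-60)&(x>-150)&(np.abs(t)<30)&(z>45)&(z<75)],1), 'z',np.median(z[hm]))
    h=cv2.cvtColor(p,cv2.COLOR_RGB2HSV)
    w=(np.hypot(A[...,0]-.617,A[...,1]-.235)<.07)&(h[...,1]>80)&(h[...,0]<18)&(A[...,2]<.06)&(A[...,2]>.012);print(' walnuts px',w.sum())
z=lambda p,u,v,w,h:cv2.resize(p[v:v+h,u:u+w,::-1],(400,300),interpolation=cv2.INTER_CUBIC)
cv2.imwrite('pics/end.png',np.vstack([np.hstack([z(ims[0],205,185,120,90),z(ims[1],325,250,128,96)]),np.hstack([z(ims[0],360,260,160,120),z(ims[1],190,130,160,120)])]))
E
```

```text
[ 0.44733726 -0.0889597   0.25964457] [-0.01051063 -0.02756641  0.23510433]
scene top z by x [(10, 61.2), (30, 60.7), (50, 60.0), (60, 59.6), (65, 59.5)]
 handle 161 [(-92, [-16.6, 13.1]), (-102, [-15.0, 12.1]), (-112, [-16.3, 14.2]), (-122, [-16.2, 14.7])] end x -129.13548964870193 z 59.87475802250475
 walnuts px 281
side top z by x [(10, 59.2), (30, 59.5), (50, 58.9), (60, 59.5), (65, 58.9)]
 handle 225 [(-92, [-15.7, 14.6]), (-102, [-17.2, 14.3]), (-112, [-16.5, 15.1]), (-122, [-17.3, 12.4])] end x -130.84725473021732 z 58.76713925130661
 walnuts px 75
```

View pics/end.png

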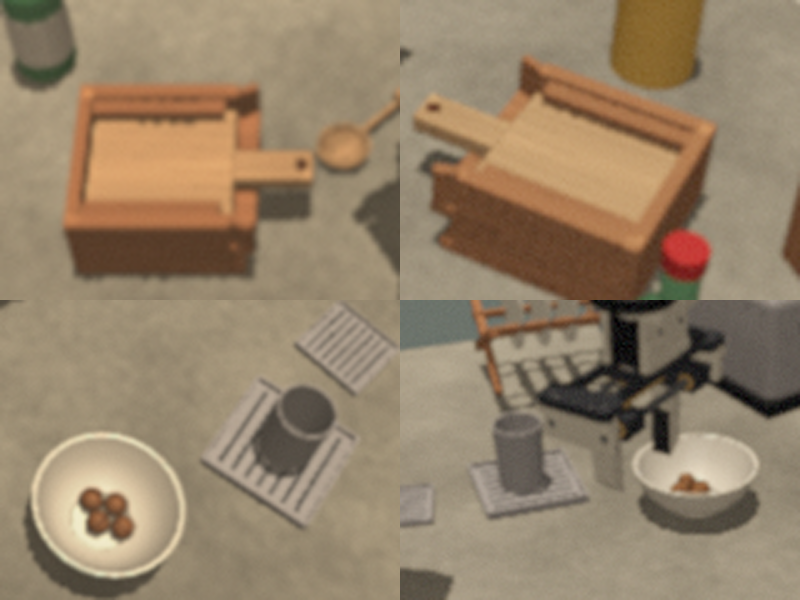

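The last picture shows four walnuts in the bowl (about 105,512), the beaker upright on the large tray (300,430), and the board flat in the upper slot with its handle outward. The handle end measures about 200 mm from the back stop, so the board is home.

```bash
python3 -c "
from cell import *
print(hand_in())"
```

```text
the job is handed in; nothing more can be done
None
```

I handed the job in at about 25 s of robot time, and the cell returned no verdict. All four walnuts are in the bowl, the empty beaker stands upright on the larger drip tray, and the board is home in the upper slot, handle outward and let go; I didn't re-measure the other things on the counter.

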